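# Unstack the fitter's kit onto its shadow tiles

## Task

The small kit has been piled up in two stacks on the bench. Take both stacks apart from the top, one piece at a time, and set each, the same way up as it is now and turned as you like, in the middle of the black foam tile whose silhouette has its shape and colour: tape measure, blue-and-white seal tape roll, grey lock nut, red reel and brass union. At the end all five rest on their own tiles and are let go.

Things in the scene. Friction and masses are not known exactly. Their poses are not given: they have to be found in the camera images.
- tape_measure: Yellow and black pocket tape measure lying flat at the foot of the first stack, 68 (its x) x 72 (its y) x 34 mm high, flat top; 66 mm wide where it is gripped along its x. Origin at the centre of its underside, z up.
- seal_tape: Flat roll of white thread seal tape on a blue spool, lying flat on the tape measure under the nut; 58 mm diameter (57 mm where it is gripped), 14 mm high, hole in the middle. Origin at the centre of its underside (about 34 mm above the bench at the start), z is its axis, up.
- lock_nut: Grey steel hexagon lock nut, top of the first stack, lying flat on the seal tape roll; 41 mm across flats (along its x), 47 mm across corners (along its y), 18 mm high. Origin at the centre of its underside (about 48 mm above the bench at the start), z up.
- reel: Reel with red end discs and straw-coloured winding, standing upright at the foot of the second stack; 61 mm diameter, 56 mm high. Origin at the centre of its underside, z is its axis, up. (A like reel stored on top of the drawer cabinet at the back is not part of the job.)
- brass_union: Brass pipe union standing upright on the red reel; 48 mm high, its upper hexagon 41 mm across flats (along its x) and 47 mm across corners (along its y), from 22 to 38 mm above its underside. Origin at the centre of its underside (about 56 mm above the bench at the start), z is its axis, up.
- tile_tape_measure: Fixed black foam tile, 100 x 100 mm, 4 mm thick, thin white edge line; its silhouette, in its middle, is a yellow rectangle 66 x 70 mm with a black middle (place of the tape measure). Origin at the centre of its underside, z up (its top at z = 4 mm); lies flat on the bench, any yaw.
- tile_seal_tape: Fixed black foam tile, 100 x 100 mm, 4 mm thick, thin white edge line; its silhouette, in its middle, is a blue disc of 58 mm with a white ring and a black centre (place of the seal tape roll). Origin at the centre of its underside, z up (its top at z = 4 mm); lies flat on the bench, any yaw.
- tile_nut: Fixed black foam tile, 100 x 100 mm, 4 mm thick, thin white edge line; its silhouette, in its middle, is a grey hexagon 41 mm across flats with a round black hole (place of the lock nut). Origin at the centre of its underside, z up (its top at z = 4 mm); lies flat on the bench, any yaw.
- tile_reel: Fixed black foam tile, 100 x 100 mm, 4 mm thick, thin white edge line; its silhouette, in its middle, is a plain red disc of 61 mm (place of the reel). Origin at the centre of its underside, z up (its top at z = 4 mm); lies flat on the bench, any yaw.
- tile_union: Fixed black foam tile, 100 x 100 mm, 4 mm thick, thin white edge line; its silhouette, in its middle, is a brass-coloured hexagon 41 mm across flats with a round black hole (place of the brass union). Origin at the centre of its underside, z up (its top at z = 4 mm); lies flat on the bench, any yaw.
Things that resemble listed ones, but are neither listed nor needed, are in the scene too. What is shaped like the brass_union but green or purple is not meant. Leave any purple look-alike of the lock_nut alone.

How it is judged:
By the outcome, as a careful person would: the job done as asked, in the order asked, and still so for the second after the job is handed in, with the robot touching nothing.
It also fails if it takes over 128 s, if anything falls off the work surface, if the arm or the gripper's body presses on something with over 40 N, if the wrist force passes 120 N, or if a joint passes its speed limit or range.

## Robot

A 7-joint arm with a two-finger parallel gripper is mounted at the origin on a cart in front of the work surface, level with it; the furniture and walls round the work are solid. World frame = base frame: x ahead of the robot, y to its left, z up, the work surface at z = 0. Lengths are in m, angles in degrees, forces in N, time in s.
With the tool pointing down it reaches from about 0.425 to 0.875 m from the base axis. Payload 4.7 kg.
Tool frame: the origin (TCP) lies between the finger pads; the fingertips stand 25 mm ahead of it and the grasp point (between the pads) lies 6 mm ahead of it (env.tip_reach is the distance from the TCP to the fingertips, in m); z points along the fingers, y is the direction in which the jaws open and shut (so a half turn about z gives the same grasp; the last joint's range is limited). The gripper opens to 87 mm and grips with 3 to 60 N. Pads are 19 mm wide; open, the fingers measure 117 mm over their backs; the gripper's body (75 mm by 190 mm) begins 51 mm behind the grasp point.
Start: joints at [68.933, 18.392, -4.016, 83.108, 1.295, 78.541, -3.26], TCP at [0.242, -0.603, 0.248] pointing down, gripper open.
Joint ranges: [-163.93, 163.93], [-17.29, 119.83], [-79.2, 71.16], [3.27, 140.29], [-89.18, 269.18], [5.43, 117.66], [-154.24, 154.24]. Speed limits (degrees/s): [147.25, 147.25, 180, 180, 180, 180, 180].

## Interface

Orientations are given as [roll, pitch, yaw] about the fixed x, y, z axes, in that order (R = Rz(yaw) Ry(pitch) Rx(roll)).
In Python, from cell import env, viewer, job gives the robot as it stands.
- The arm moves only by the tool move_arm, never from a script. Its argument "steps" is a list of rows, each a list of 7 numbers: the finger opening in cm, from 0 to 8.7, then the shift along the tool's x, y, z in cm, then the turn, a rotation vector about the tool's x, y, z in rad. In form: [[fingers, tx, ty, tz, wx, wy, wz], ...]. A call has 1 to 5 rows; each row shifts and turns the commanded pose from where the row before left it, along the tool's axes as they then stand; what a row does not reach is not made up. A row lasts 1/12 s, in which the tool goes at most 41.7 mm and 7.16 degrees, less where a joint would pass 70% of its speed; a pose out of reach is approached as far as the arm can. A call is refused whole if a number of a shift passes 4.17 or a number of a turn 0.125, either way. A call with a gripper value outside its range is refused whole. The fingers move at their own pace and stop on an object; "force" is the grip in N (left out, the last holds). Time passes only in rows, so rows that do not move let the fingers close. It gives the time, the measured TCP pose, the force and the opening at its end, in the units of the state.
- env.get_obs(): the state, without advancing time (a new reading comes with each control period).
- viewer.read_camera(name): name is "scene" or "top"; returns a dict with "img" (384x512x3 uint8, red, green, blue), "vfov" (degrees; the focal length in pixels is half the picture's height over the tangent of half this angle, whatever the lens; pixels are square), "cx", "cy" (the principal point, pixels), "extrinsics" (4x4, takes a point from world to camera coordinates). Camera axes: x right, y down, z forward; pixel columns grow to the right and rows downward; lengths in m; the calibration is good to about 2 mm. A picture is of the moment at which its call begins. There is no depth.
- job.sign_off(): hands the job in, once; it reports no verdict.
The state is a dict: "time_s": time; "qpos": joint angles; "joint_velocities": joint speeds; "effort": joint torques, N m; "tool_pos": TCP position; "tool_rot": TCP orientation; "force": force on the tool from outside, world axes, zero at the start; "wrist_torque": the same for the moment, N m; "grip_width": finger opening in m.
Only numpy, scipy, OpenCV 4.12 (cv2) and the standard library are available. Lean on these libraries where they do the work, as an engineer would, in place of code of your own. Each camera call takes 0.05 s, during which the arm holds its last target.

## Working session

There is one attempt and no reset: what is moved stays moved. The work goes in short steps, Python scripts to look and compute and a tool call to move; the robot and the scene stay as the last step left them, time stands still between calls to the robot, and variables do not carry over. Pictures are saved under pics/ and viewed, and the job is handed in when it is done.

Besides the shell and the picture viewer there is one more tool, called in YAML: its name, and indented under it one key for each argument. move_arm: Moves the arm, as the interface text tells. Its arguments: {"type":"object","properties":{"steps":{"type":"array"},"force":{"type":"number"}},"required":["steps"]}

```bash
ls; mkdir -p pics
python3 - <<'E'
from cell import env, viewer, job
import cv2
print(env.get_obs(), env.tip_reach)
for n in ("scene","top"):
    c=viewer.read_camera(n); cv2.imwrite(f"pics/{n}0.png",c["img"][:,:,::-1])
    print(n,c["vfov"],c["cx"],c["cy"],c["extrinsics"])
E
```

```text
pics
{'time_s': 0.0, 'qpos': array([68.93320919, 18.43780767, -4.01521664, 83.1737741 ,  1.29642644,
       78.53963321, -3.26131403]), 'joint_velocities': array([ 0.05304323,  0.09535346,  0.01325053, -0.1027368 , -0.0248997 ,
        0.04909719,  0.02130402]), 'effort': array([ 1.45265824e-05, -4.91295648e+01, -4.04059617e-01, -3.12526917e+01,
       -6.40310207e-02,  4.35569545e-02,  1.50228575e-04]), 'tool_pos': array([ 0.24193711, -0.60276781,  0.24648549]), 'tool_rot': array([-1.79894103e+02,  7.15355106e-03,  2.18751939e+01]), 'force': array([ 0.27240948,  1.08015259, -0.47418949]), 'wrist_torque': array([0.04178437, 0.06274627, 0.03405495]), 'grip_width': 0.08699590345717653} 0.025
scene 42.22194227168771 250.89130158888557 191.0610700150171 [[ 7.87736061e-01  6.16012736e-01 -4.54966507e-04 -4.11554001e-01]
 [ 5.34186922e-01 -6.83467449e-01 -4.97510381e-01 -2.38391290e-01]
 [-3.06783685e-01  3.91663831e-01 -8.67457903e-01  1.53182143e+00]
 [ 0.00000000e+00  0.00000000e+00  0.00000000e+00  1.00000000e+00]]
top 57.746461537865606 259.33552907132776 193.57579353962393 [[ 0.02310926 -0.99971179  0.00650332 -0.03958143]
 [-0.98367182 -0.02389886 -0.17837768  0.53058455]
 [ 0.1784817  -0.00227495 -0.9839406   1.14401042]
 [ 0.          0.          0.          1.        ]]
```

View pics/scene0.png

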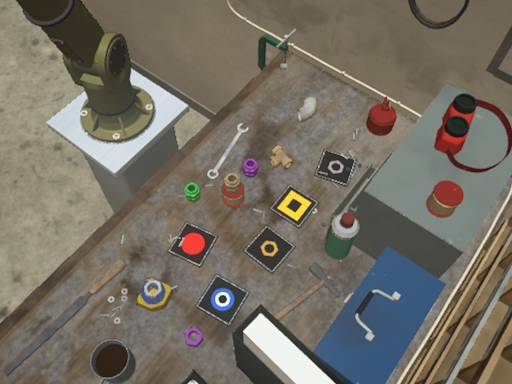

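View pics/top0.png

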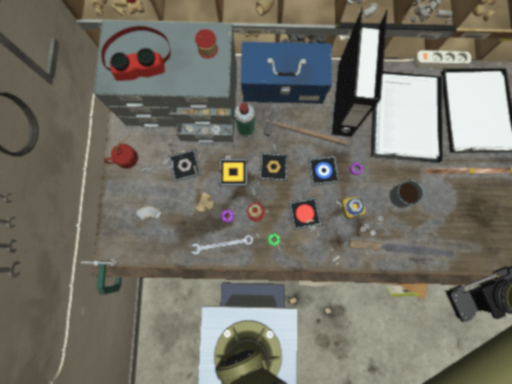

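```bash
cat > h.py <<'E'
from cell import env, viewer, job
import cv2, numpy as np
def cam(n):
    c=viewer.read_camera(n); c["f"]=192/np.tan(np.radians(c["vfov"]/2)); return c
def ray(c,u,v):
    R=c["extrinsics"][:3,:3];t=c["extrinsics"][:3,3]
    d=R.T@np.array([(u-c["cx"])/c["f"],(v-c["cy"])/c["f"],1]); return -R.T@t,d
def onz(c,u,v,z):
    o,d=ray(c,u,v); return o+d*(z-o[2])/d[2]
def proj(c,p):
    q=c["extrinsics"][:3,:3]@np.asarray(p)+c["extrinsics"][:3,3]
    return c["cx"]+c["f"]*q[0]/q[2], c["cy"]+c["f"]*q[1]/q[2]
def crop(c,x0,y0,x1,y1,s,name):
    cv2.imwrite(name,cv2.resize(c["img"][y0:y1,x0:x1,::-1],None,fx=s,fy=s,interpolation=cv2.INTER_CUBIC))
E
python3 - <<'E'
from h import *
s=cam("scene");t=cam("top")
crop(s,130,140,350,300,3.6,"pics/s1.png")
crop(t,160,140,400,250,3.3,"pics/t1.png")
E
```

```text
(no output)
```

View pics/s1.png

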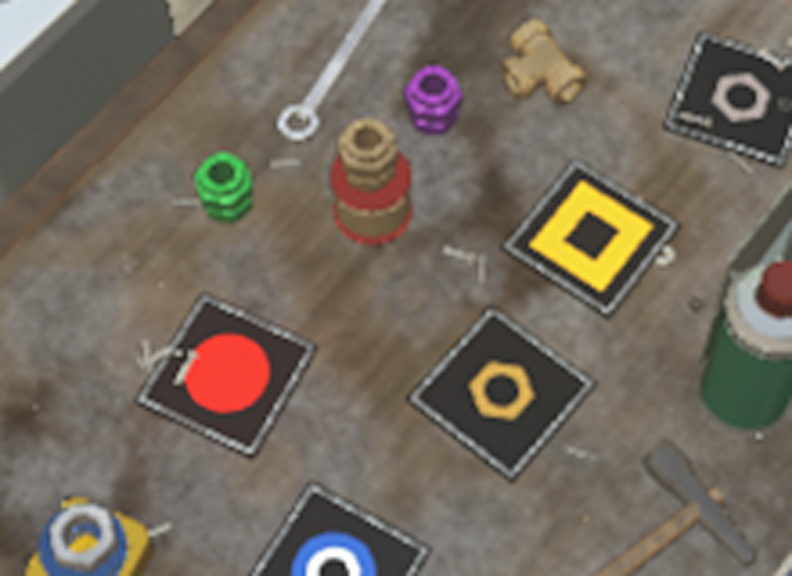

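View pics/t1.png

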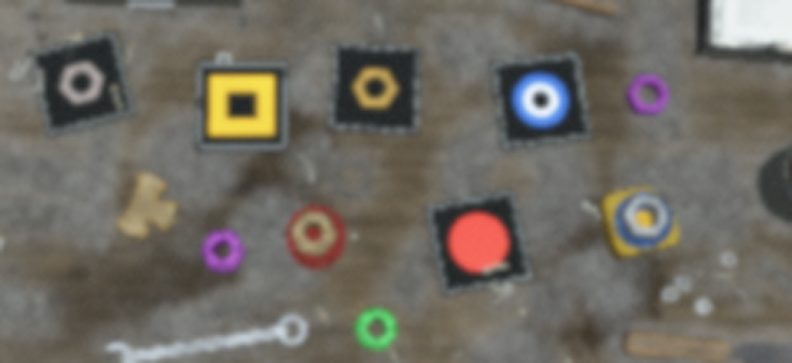

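```bash
cat > meas.py <<'E'
from h import *
def blob(c,box,fn,minA=20):
    x0,y0,x1,y1=box
    hsv=cv2.cvtColor(c["img"],cv2.COLOR_RGB2HSV)
    m=np.zeros(hsv.shape[:2],np.uint8); m[y0:y1,x0:x1]=fn(hsv.astype(int),c["img"].astype(int))[y0:y1,x0:x1]*255
    n,l,st,ce=cv2.connectedComponentsWithStats(m)
    if n<2: return None
    k=1+np.argmax(st[1:,4]); mm=(l==k).astype(np.uint8)
    cs,_=cv2.findContours(mm,cv2.RETR_EXTERNAL,cv2.CHAIN_APPROX_NONE)
    ct=max(cs,key=cv2.contourArea)
    h=cv2.convexHull(ct); M=cv2.moments(h)
    return (M["m10"]/M["m00"],M["m01"]/M["m00"]),ct[:,0,:].astype(float),cv2.contourArea(h)
H=lambda a,b,s,v:(lambda h,r:(h[...,0]>=a)&(h[...,0]<=b)&(h[...,1]>=s)&(h[...,2]>=v))
E
python3 - <<'E'
from meas import *
t=cam("top");s=cam("scene")
dark=lambda h,r:(h[...,2]<75)
boxes={"nut":((168,148,202,182),(312,143,360,190)),"tape":((217,156,250,188),(270,183,320,228)),"union":((259,151,291,183),(242,223,298,275)),"seal":((308,154,341,187),(194,272,250,326)),"reel":((287,196,322,230),(165,220,220,268))}
for k,(bt,bs) in boxes.items():
    for c,b,n in((t,bt,"t"),(s,bs,"s")):
        # black tile hull
        (u,v),ct,A=blob(c,b,lambda h,r:(h[...,2]<80))
        # rectify contour to plane and min-area rect
        P=np.array([onz(c,x,y,.004)[:2] for x,y in ct]).astype(np.float32)
        r=cv2.minAreaRect(P*1000)
        print(k,n,"hull centre",onz(c,u,v,.004)[:2].round(4),"rect",np.round(r[0],1),np.round(r[1],1),round(r[2],1))
fn={"tape":H(20,35,140,120),"seal":H(100,125,130,80),"reel":lambda h,r:((h[...,0]<8)|(h[...,0]>172))&(h[...,1]>140)&(h[...,2]>100),"union":H(12,25,90,110),"nut":lambda h,r:(h[...,2]>110)}
ib={k:[ (b[0]+7,b[1]+7,b[2]-7,b[3]-7) for b in v] for k,v in boxes.items()}
for k in fn:
    for c,b,n in((t,ib[k][0],"t"),(s,ib[k][1],"s")):
        r=blob(c,b,fn[k])
        if r: 
            (u,v),ct,A=r
            print(k,n,"sil",onz(c,u,v,.004)[:2].round(4),round(u,1),round(v,1),A)
E
```

```text
nut t hull centre [0.6389 0.2462] rect [639.2 245.5] [85.2 85.5] 16.9
nut s hull centre [0.6368 0.2484] rect [636.6 249.2] [86.6 85.5] 16.6
tape t hull centre [0.6174 0.0695] rect [617.6  69.3] [18.5 21.7] 1.4
tape s hull centre [0.616  0.0728] rect [615.3  73.6] [85.7 85.5] 1.5
union t hull centre [ 0.6412 -0.0748] rect [641.1 -75. ] [86.8 87.8] 88.1
union s hull centre [ 0.6389 -0.0721] rect [638.4 -71.5] [86.4 85.9] 88.3
seal t hull centre [ 0.6305 -0.2561] rect [ 631.1 -255.8] [86.9 86.6] 9.0
seal s hull centre [ 0.6297 -0.2527] rect [ 629.1 -251.9] [86.6 86.7] 8.0
reel t hull centre [ 0.4736 -0.188 ] rect [ 473.8 -188.1] [86.3 86.5] 11.7
reel s hull centre [ 0.472  -0.1846] rect [ 471.4 -183.9] [86.1 86.6] 11.5
tape t sil [0.6176 0.0693] 233.0 171.5 306.0
tape s sil [0.6156 0.0728] 293.8 205.1 576.0
seal t sil [ 0.6319 -0.256 ] 323.5 169.8 240.5
seal s sil [ 0.6293 -0.2522] 222.3 298.9 413.0
reel t sil [ 0.4747 -0.1871] 304.4 212.7 257.0
reel s sil [ 0.4717 -0.1839] 192.8 243.1 395.5
union t sil [ 0.641  -0.0752] 273.3 166.1 121.0
union s sil [ 0.6382 -0.0715] 268.8 248.0 205.5
nut t sil [0.639  0.2462] 184.1 164.5 110.0
nut s sil [0.6295 0.302 ] 343.4 153.2 124.0
```

Run:
```python
from h import *
s=cam("scene");t=cam("top")
a=[cv2.resize(c["img"][y:y+45,x:x+45,::-1],(380,280) if 0 else (290,290),interpolation=cv2.INTER_CUBIC) for c,x,y in((s,210,168),(t,234,190),(s,132,270),(t,332,185))]
cv2.imwrite("pics/z1.png",np.vstack([np.hstack(a[:2]),np.hstack(a[2:])]))
for c in(s,t): print(ray(c,0,0)[0])
```

```text
[ 0.92147926 -0.50936923  1.21000122]
[ 0.31865084 -0.02428709  1.22054015]
```

View pics/z1.png

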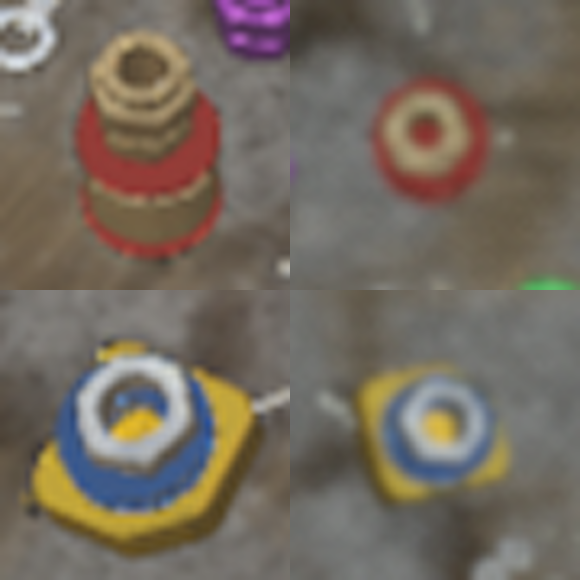

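Run:
```python
from meas import *
t=cam("top");s=cam("scene")
def rep(n,c,b,fn,z):
    r=blob(c,b,fn)
    if r is None: print(n,"none");return
    (u,v),ct,A=r
    P=np.array([onz(c,x,y,z)[:2] for x,y in ct]).astype(np.float32)*1000
    rc=cv2.minAreaRect(P); (ex,ey),er=cv2.minEnclosingCircle(P)
    print(n,"px",round(u,1),round(v,1),"hull",(onz(c,u,v,z)[:2]*1000).round(1),"rect",np.round(rc[0],1),np.round(rc[1],1),round(rc[2],1),"circ",round(ex,1),round(ey,1),round(er,1))
red=lambda h,r:((h[...,0]<8)|(h[...,0]>172))&(h[...,1]>120)&(h[...,2]>60)
white=lambda h,r:(h[...,1]<60)&(h[...,2]>125)
blue=H(95,130,90,50); yel=H(18,35,130,70); ybr=H(18,35,130,140)
brass=lambda h,r:(h[...,0]>10)&(h[...,0]<28)&(h[...,1]>50)&(h[...,2]>120)
bt=(236,192,276,232); bs=(212,168,252,218)
rep("reel t top",t,bt,red,.056)
rep("union t brass z94",t,bt,brass,.094)
rep("union t brass z104",t,bt,brass,.104)
rep("union s brass z104",s,(218,168,248,188),brass,.104)
bt=(335,190,375,225); bs=(132,270,180,315)
rep("nut t",t,bt,white,.066); rep("nut s",s,bs,white,.066)
rep("seal t",t,bt,blue,.048); rep("seal s",s,bs,blue,.048)
rep("tape t",t,bt,yel,.034); rep("tape s",s,bs,yel,.034); rep("tape s bright",s,bs,ybr,.034)
```

```text
reel t top px 256.2 211.7 hull [467.7 -17.9] rect [466.3 -19.7] [49.6 60.1] 58.1 circ 469.7 -16.2 31.1
union t brass z94 px 254.5 210.1 hull [467.9 -12.3] rect [467.5 -11.6] [39.4 41.6] 46.5 circ 467.9 -12.6 21.8
union t brass z104 px 254.5 210.1 hull [466.6 -12.4] rect [466.1 -11.7] [39.1 41.3] 46.5 circ 466.5 -12.7 21.6
union s brass z104 px 231.5 179.6 hull [469.5 -14.2] rect [470.2 -12.9] [41.8 39.5] 38.0 circ 469.6 -14.5 22.7
nut t px 355.4 204.2 hull [ 499.7 -350.3] rect [ 499.1 -349.4] [45.9 42.5] 39.0 circ 501.6 -349.4 26.3
nut s px 152.3 288.0 hull [ 495.7 -347.6] rect [ 495.9 -347.4] [41.8 39.6] 38.0 circ 495.3 -347.9 22.9
seal t px 351.3 210.6 hull [ 480.1 -340.8] rect [ 478.3 -340.8] [38.9 12.2] 58.4 circ 482.3 -343.2 19.5
seal s px 152.4 292.7 hull [ 497.4 -353.6] rect [ 498.1 -355.5] [57.9 47.6] 31.1 circ 495.5 -352.9 29.8
tape t px 346.7 208.0 hull [ 490.8 -328.8] rect [ 490.7 -327.6] [64.1 25.7] 11.9 circ 491.5 -330.7 32.2
tape s px 155.1 296.9 hull [ 504.9 -355.2] rect [ 507.8 -356.7] [86.4 57.7] 66.7 circ 496.9 -352.0 43.2
tape s bright px 154.4 296.0 hull [ 501.9 -354.7] rect [ 504.6 -355.3] [83.7 48.4] 64.5 circ 496.0 -351.2 42.0
```

```bash
cat > up.py <<'E'
from meas import *
def upc(c,box,fn,z,k=8,hull=True,name=None):
    x0,y0,x1,y1=box
    im=cv2.resize(c["img"][y0:y1,x0:x1],None,fx=k,fy=k,interpolation=cv2.INTER_CUBIC)
    h=cv2.cvtColor(im,cv2.COLOR_RGB2HSV).astype(int)
    m=(fn(h,im.astype(int))*255).astype(np.uint8)
    n,l,st,ce=cv2.connectedComponentsWithStats(m); j=1+np.argmax(st[1:,4])
    mm=(l==j).astype(np.uint8)
    ct=max(cv2.findContours(mm,cv2.RETR_EXTERNAL,cv2.CHAIN_APPROX_NONE)[0],key=cv2.contourArea)
    if hull: ct=cv2.convexHull(ct)
    if name:
        o=im[:,:,::-1].copy(); cv2.drawContours(o,[ct],-1,(255,0,255),1); cv2.imwrite(name,o)
    px=(ct[:,0,:]+.5)/k-.5+np.array([x0,y0])
    return np.array([onz(c,u,v,z)[:2] for u,v in px])*1000
def poly(P,n):
    # resample, centroid, n-fold phase of radius
    M=cv2.moments(P.astype(np.float32)[:,None]); ce=np.array([M["m10"],M["m01"]])/M["m00"]
    Q=np.vstack([P,P[:1]]); a=[]
    for p,q in zip(Q[:-1],Q[1:]):
        k=max(1,int(np.hypot(*(q-p))/.3)); a+= [p+(q-p)*i/k for i in range(k)]
    d=np.array(a)-ce; th=np.arctan2(d[:,1],d[:,0]); r=np.hypot(d[:,0],d[:,1])
    g=np.linspace(-np.pi,np.pi,720,endpoint=False); o=np.argsort(th); rr=np.interp(g,th[o],r[o],period=2*np.pi)
    F=np.mean(rr*np.exp(-1j*n*g)); ph=-np.angle(F)/n  # r~cos(n(g+ph)) => corner at g=-ph
    cor=np.degrees(-ph)
    w=lambda t:np.ptp(P@np.array([np.cos(np.radians(t)),np.sin(np.radians(t))]))
    return ce.round(1),"corner dir",round(cor,1),"amp",round(2*abs(F),2),"meanr",round(rr.mean(),1),"flat widths",[round(w(cor+180/n+i*360/n),1) for i in range(n//2)]
E
python3 - <<'E'
from up import *
t=cam("top");s=cam("scene")
red=lambda h,r:((h[...,0]<9)|(h[...,0]>171))&(h[...,1]>110)&(h[...,2]>60)
white=lambda h,r:(h[...,1]<65)&(h[...,2]>135)
brass=lambda h,r:(h[...,0]>10)&(h[...,0]<28)&(h[...,1]>50)&(h[...,2]>120)
ny=lambda h,r:(h[...,0]>15)&(h[...,0]<35)&(h[...,1]>120)&(h[...,2]>70)|(h[...,2]>110)&(h[...,1]>90)
print("nut t",poly(upc(t,(338,190,374,222),white,.066,name="pics/a.png"),6))
print("nut s",poly(upc(s,(135,270,175,310),white,.066,name="pics/b.png"),6))
print("uni t",poly(upc(t,(238,194,274,228),brass,.094,name="pics/c.png"),6))
print("uni s",poly(upc(s,(216,168,250,192),brass,.094,name="pics/d.png"),6))
print("tape t",poly(upc(t,(333,185,375,226),ny,.034,name="pics/e.png"),4))
print("red t",poly(upc(t,(238,194,274,228),red,.056,name="pics/f.png"),4))
ims=[cv2.resize(cv2.imread(f"pics/{k}.png"),(260,260)) for k in "abcdef"]
cv2.imwrite("pics/m1.png",np.vstack([np.hstack(ims[:3]),np.hstack(ims[3:])]))
E
```

```text
nut t (array([ 497.6, -350.4]), 'corner dir', np.float64(-20.1), 'amp', np.float64(0.49), 'meanr', np.float64(22.4), 'flat widths', [np.float64(47.3), np.float64(47.2), np.float64(43.5)])
nut s (array([ 495.2, -347.4]), 'corner dir', np.float64(-24.8), 'amp', np.float64(0.46), 'meanr', np.float64(21.2), 'flat widths', [np.float64(42.3), np.float64(42.3), np.float64(42.5)])
uni t (array([467.5, -12.7]), 'corner dir', np.float64(-21.9), 'amp', np.float64(0.66), 'meanr', np.float64(21.5), 'flat widths', [np.float64(44.1), np.float64(44.2), np.float64(42.8)])
uni s (array([465.2,  -9.7]), 'corner dir', np.float64(-28.4), 'amp', np.float64(0.72), 'meanr', np.float64(22.2), 'flat widths', [np.float64(43.4), np.float64(44.1), np.float64(44.6)])
tape t (array([ 494.8, -333.3]), 'corner dir', np.float64(-5.4), 'amp', np.float64(0.69), 'meanr', np.float64(26.8), 'flat widths', [np.float64(69.3), np.float64(62.5)])
red t (array([468.5, -16.8]), 'corner dir', np.float64(-8.3), 'amp', np.float64(0.64), 'meanr', np.float64(30.2), 'flat widths', [np.float64(61.7), np.float64(61.6)])
```

View pics/m1.png

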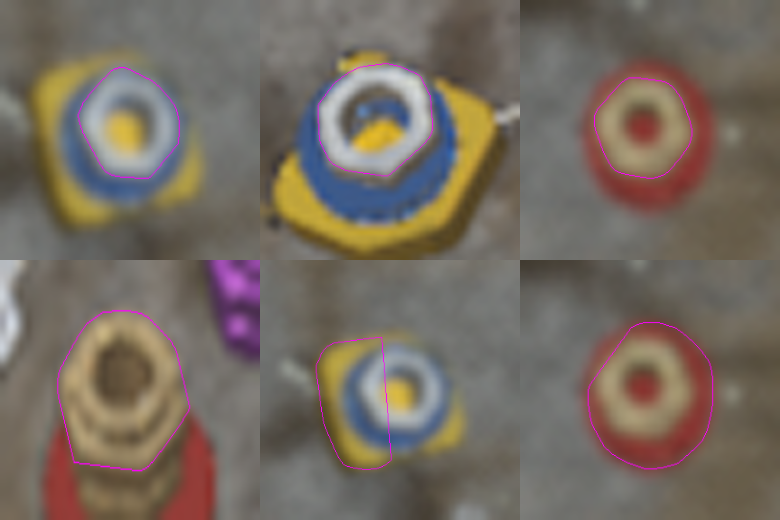

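Run:
```python
from h import *
s=cam("scene");t=cam("top")
crop(t,90,10,400,190,2.55,"pics/t2.png")
crop(s,190,140,480,384,2.4,"pics/s2.png")
```

```text
(no output)
```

View pics/t2.png

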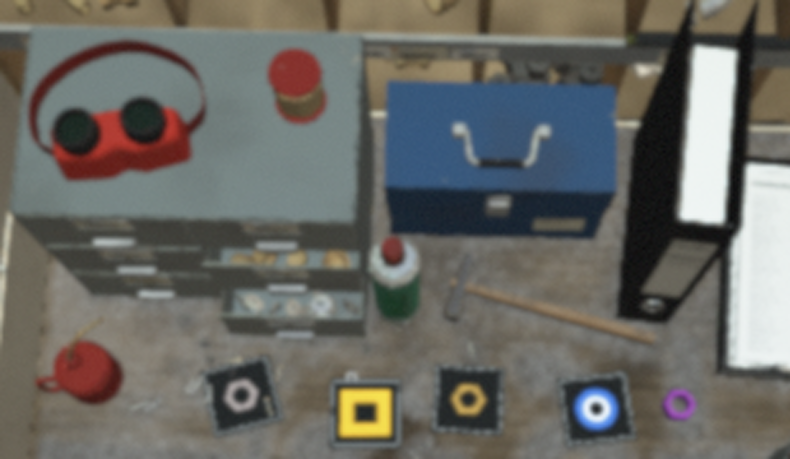

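View pics/s2.png

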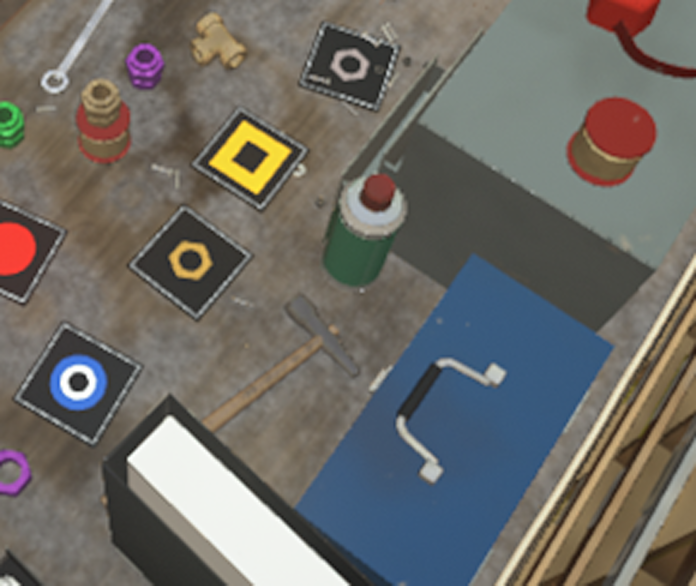

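Run:
```python
from h import *
t=cam("top");s=cam("scene")
P=lambda x,y:(90+x/2.55,10+y/2.55)
for n,p,z in(("drawer front bot mid",(292,336),0),("drawer L",(225,332),0),("drawer R",(365,332),0),("drawer front top(lower)L",(222,316),.07),("upper drawer L",(205,270),.13),("cab front bot L",(85,292),0),("bottle near",(397,318),0),("bottle l",(375,300),0.01),("bottle r",(420,300),0.01),("binder bot L",(620,315),0),("binder bot R",(668,318),0)):
    print(n,onz(t,*P(*p),z)[:2].round(3))
S=lambda x,y:(190+x/2.4,140+y/2.4)
for n,p,z in(("bottle bottom near",(357,284),0),("bottle left bot",(326,265),0),("drawer edge top",(438,65),.07),("drawer low corner",(345,178),0.07),("binder top near corner",(170,400),.3),("binder bot near",(107,505),0)):
    print(n,onz(s,*S(*p),z)[:2].round(3))
```

```text
drawer front bot mid [0.728 0.178]
drawer L [0.731 0.274]
drawer R [0.736 0.073]
drawer front top(lower)L [0.73  0.263]
upper drawer L [0.771 0.274]
cab front bot L [0.787 0.48 ]
bottle near [0.759 0.028]
bottle l [0.781 0.06 ]
bottle r [ 0.783 -0.004]
binder bot L [ 0.771 -0.294]
binder bot R [ 0.769 -0.363]
bottle bottom near [0.798 0.019]
bottle left bot [0.759 0.017]
drawer edge top [0.732 0.268]
drawer low corner [0.729 0.083]
binder top near corner [ 0.767 -0.283]
binder bot near [ 0.731 -0.33 ]
```

```bash
cat > p.py <<'E'
import sys
from cell import env
import numpy as np
from scipy.spatial.transform import Rotation as Ro
def plan(x,y,z,yaw,N):
    o=env.get_obs(); p=np.array(o["tool_pos"]); R=Ro.from_euler("xyz",o["tool_rot"],degrees=True)
    Rt=Ro.from_euler("xyz",[180,0,yaw],degrees=True)
    w=(R.inv()*Rt).as_rotvec()/N; d=R.inv().apply(np.array([x,y,z])-p)*100
    A=sum(Ro.from_rotvec(w*k).as_matrix() for k in range(N)); t=np.linalg.solve(A,d)
    print("pose",p.round(4),np.round(o["tool_rot"],2),"w",round(o["grip_width"],4),"t",o["time_s"],"F",np.round(o["force"],1))
    print(N,"x",t.round(3),w.round(4), "max shift",np.linalg.norm(t).round(2),"deg",np.degrees(np.linalg.norm(w)).round(2))
    return t,w
if __name__=="__main__":
    a=list(map(float,sys.argv[1:])); plan(*a[:4],int(a[4]))
E
python3 p.py .4975 -.349 .16 37.5 10
```

```text
pose [ 0.2422 -0.6032  0.2476] [179.99   0.    21.88] w 0.0868 t 0.8 F [-0.4 -0.6 -0.1]
10 x [ 3.475 -0.994  0.876] [ 0.      0.     -0.0273] max shift 3.72 deg 1.56
```

move_arm:
  steps:
    - [8.7, 3.48, -0.99, 0.88, 0, 0, -0.027]
    - [8.7, 3.48, -0.99, 0.88, 0, 0, -0.027]
    - [8.7, 3.48, -0.99, 0.88, 0, 0, -0.027]
    - [8.7, 3.48, -0.99, 0.88, 0, 0, -0.027]
    - [8.7, 3.48, -0.99, 0.88, 0, 0, -0.027]
  force: 25

```text
time_s: 1.22
tool_pos: [0.3801, -0.4838, 0.2033]
tool_rot: [180.0, -0.0, 29.7]
force: [0.2, -0.6, -0.2]
grip_width: 0.0872
```

move_arm:
  steps:
    - [8.7, 3.48, -0.99, 0.88, 0, 0, -0.027]
    - [8.7, 3.48, -0.99, 0.88, 0, 0, -0.027]
    - [8.7, 3.48, -0.99, 0.88, 0, 0, -0.027]
    - [8.7, 3.48, -0.99, 0.88, 0, 0, -0.027]
    - [8.7, 3.48, -0.99, 0.88, 0, 0, -0.027]

```text
time_s: 1.63
tool_pos: [0.4995, -0.3482, 0.1594]
tool_rot: [180.0, -0.0, 37.4]
force: [-0.5, -0.6, -0.6]
grip_width: 0.0871
```

Run:
```python
from h import *
from p import plan
s=cam("scene");t=cam("top")
plan(.4975,-.349,.160,37.5,1)
a=cv2.resize(s["img"][220:330,90:220,::-1],None,fx=3,fy=3,interpolation=2);b=cv2.resize(t["img"][150:260,300:430,::-1],None,fx=3,fy=3,interpolation=2)
cv2.imwrite("pics/g1.png",np.hstack([a,b]))
```

```text
pose [ 0.5031 -0.3409  0.1582] [-179.78   -0.25   38.04] w 0.087 t 1.7333 F [0.1 1.1 0.6]
1 x [-0.94   0.296 -0.184] [-0.0038 -0.0043  0.0094] max shift 1.0 deg 0.63
```

View pics/g1.png

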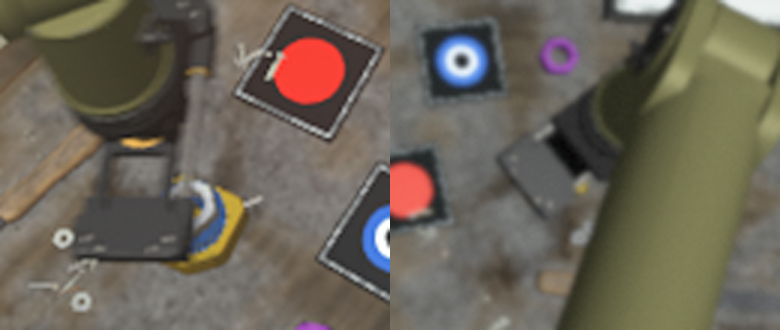

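move_arm:
  steps:
    - [8.7, 0, 0, 0, 0, 0, 0]
    - [8.7, 0, 0, 0, 0, 0, 0]
    - [8.7, 0, 0, 0, 0, 0, 0]
    - [8.7, 0, 0, 0, 0, 0, 0]

```text
time_s: 2.07
tool_pos: [0.4975, -0.3513, 0.1599]
tool_rot: [179.9, 0.0, 37.2]
force: [0.6, 1.4, -0.2]
grip_width: 0.087
```

```bash
python3 p.py .4975 -.349 .076 37.5 4
```

```text
pose [ 0.4975 -0.3513  0.1599] [1.7995e+02 3.0000e-02 3.7170e+01] w 0.087 t 2.0667 F [ 0.6  1.4 -0.2]
4 x [ 0.036 -0.047  2.098] [ 0.0002  0.0002 -0.0014] max shift 2.1 deg 0.08
```

move_arm:
  steps:
    - [8.7, 0, 0, 3, 0, 0, 0]
    - [8.7, 0, 0, 3, 0, 0, 0]
    - [8.7, 0, 0, 1.8, 0, 0, 0]
    - [8.7, 0, 0, 0.6, 0, 0, 0]
    - [8.7, 0, 0, 0, 0, 0, 0]

```text
time_s: 2.48
tool_pos: [0.4968, -0.3498, 0.0739]
tool_rot: [-179.8, 0.1, 37.2]
force: [-0.4, -0.1, 0.6]
grip_width: 0.0871
```

move_arm:
  steps:
    - [8.7, 0, 0, 0, 0, 0, 0]
    - [8.7, 0, 0, 0, 0, 0, 0]

```text
time_s: 2.65
tool_pos: [0.4995, -0.3505, 0.0775]
tool_rot: [179.8, -0.0, 37.3]
force: [-0.6, 0.0, -0.3]
grip_width: 0.0871
```

Run:
```python
from h import *
from p import plan
s=cam("scene");t=cam("top")
plan(.4975,-.349,.076,37.5,1)
a=cv2.resize(s["img"][220:330,90:220,::-1],None,fx=3,fy=3,interpolation=2);b=cv2.resize(t["img"][150:260,300:430,::-1],None,fx=3,fy=3,interpolation=2)
cv2.imwrite("pics/g2.png",np.hstack([a,b]))
```

```text
pose [ 0.4995 -0.3502  0.0774] [ 1.7983e+02 -5.0000e-02  3.7330e+01] w 0.0873 t 2.75 F [ 1.1  0.1 -0. ]
1 x [-0.081 -0.219  0.139] [ 0.0031 -0.0008 -0.003 ] max shift 0.27 deg 0.25
```

View pics/g2.png

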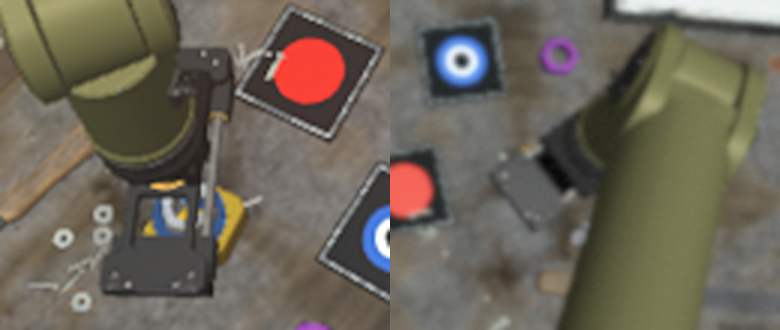

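move_arm:
  steps:
    - [4.5, 0, 0, 0, 0, 0, 0]
    - [4.0, 0, 0, 0, 0, 0, 0]
    - [3.5, 0, 0, 0, 0, 0, 0]
    - [3, 0, 0, 0, 0, 0, 0]
    - [3, 0, 0, 0, 0, 0, 0]

```text
time_s: 3.17
tool_pos: [0.4985, -0.3494, 0.0756]
tool_rot: [180.0, 0.0, 37.3]
force: [-0.3, -1.0, -1.1]
grip_width: 0.0613
```

move_arm:
  steps:
    - [3, 0, 0, 0, 0, 0, 0]
    - [3, 0, 0, 0, 0, 0, 0]
    - [3, 0, 0, 0, 0, 0, 0]

```text
time_s: 3.42
tool_pos: [0.4984, -0.3493, 0.0755]
tool_rot: [-180.0, 0.0, 37.3]
force: [-1.0, 1.2, -0.0]
grip_width: 0.0429
```

move_arm:
  steps:
    - [3, 0, 0, 0, 0, 0, 0]
    - [3, 0, 0, 0, 0, 0, 0]
    - [3, 0, 0, 0, 0, 0, 0]

```text
time_s: 3.67
tool_pos: [0.4984, -0.3493, 0.0755]
tool_rot: [-180.0, 0.0, 37.4]
force: [-0.5, 0.6, -0.9]
grip_width: 0.043
```

```bash
python3 p.py .4985 -.349 .25 37.5 5; python3 p.py .638 .2475 .25 0 18
```

```text
pose [ 0.4984 -0.3493  0.0755] [-1.7998e+02  1.0000e-02  3.7350e+01] w 0.043 t 3.6667 F [-0.5  0.6 -0.9]
5 x [ 0.005 -0.004 -3.491] [-0.0001  0.     -0.0005] max shift 3.49 deg 0.03
pose [ 0.4984 -0.3493  0.0755] [-1.7998e+02  1.0000e-02  3.7350e+01] w 0.043 t 3.6667 F [-0.5  0.6 -0.9]
18 x [ 1.882 -2.911 -0.969] [-0.      0.      0.0362] max shift 3.6 deg 2.08
```

move_arm:
  steps:
    - [3, 0, 0, 0, 0, 0, 0]
    - [3, 0, 0, 0, 0, 0, 0]
  force: 45

```text
time_s: 3.83
tool_pos: [0.4984, -0.3493, 0.0755]
tool_rot: [-180.0, 0.0, 37.3]
force: [-0.4, -0.1, -0.1]
grip_width: 0.0425
```

move_arm:
  steps:
    - [3, 0, 0, -0.6, 0, 0, 0]
    - [3, 0, 0, -1.2, 0, 0, 0]
    - [3, 0, 0, -3, 0, 0, 0]
    - [3, 0, 0, -3, 0, 0, 0]
    - [3, 0, 0, -3, 0, 0, 0]

```text
time_s: 4.25
tool_pos: [0.4985, -0.3494, 0.1857]
tool_rot: [180.0, -0.0, 37.4]
force: [0.7, -0.6, -0.2]
grip_width: 0.0422
```

Run:
```python
from h import *
from p import plan
s=cam("scene");t=cam("top")
plan(.638,.2475,.2,0,18)
a=cv2.resize(s["img"][200:320,90:220,::-1],None,fx=3,fy=3,interpolation=2);b=cv2.resize(t["img"][150:270,300:430,::-1],None,fx=3,fy=3,interpolation=2)
cv2.imwrite("pics/g3.png",np.hstack([a,b]))
```

```text
pose [ 0.5018 -0.3514  0.1911] [179.33  -0.2   37.35] w 0.0426 t 4.35 F [ 0.5 -0.2 -0.7]
18 x [ 1.867 -2.928 -0.062] [ 0.0006 -0.0004  0.0362] max shift 3.47 deg 2.08
```

View pics/g3.png

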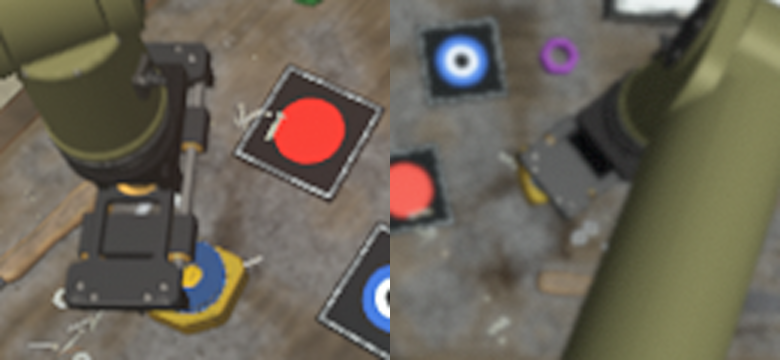

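move_arm:
  steps:
    - [3, 1.88, -2.92, -0.05, 0, 0, 0.036]
    - [3, 1.88, -2.92, -0.05, 0, 0, 0.036]
    - [3, 1.88, -2.92, -0.05, 0, 0, 0.036]
    - [3, 1.88, -2.92, -0.05, 0, 0, 0.036]
    - [3, 1.88, -2.92, -0.05, 0, 0, 0.036]

```text
time_s: 4.77
tool_pos: [0.4966, -0.1745, 0.1864]
tool_rot: [180.0, 0.0, 26.9]
force: [-0.4, 0.1, -0.9]
grip_width: 0.0424
```

move_arm:
  steps:
    - [3, 1.88, -2.92, -0.05, 0, 0, 0.036]
    - [3, 1.88, -2.92, -0.05, 0, 0, 0.036]
    - [3, 1.88, -2.92, -0.05, 0, 0, 0.036]
    - [3, 1.88, -2.92, -0.05, 0, 0, 0.036]
    - [3, 1.88, -2.92, -0.05, 0, 0, 0.036]

```text
time_s: 5.18
tool_pos: [0.5266, -0.0036, 0.1891]
tool_rot: [179.9, -0.0, 16.6]
force: [1.2, -0.7, -1.0]
grip_width: 0.0426
```

```bash
python3 p.py .638 .2475 .2 0 8
```

```text
pose [ 0.5266 -0.0036  0.1891] [ 1.7994e+02 -2.0000e-02  1.6610e+01] w 0.0426 t 5.1833 F [ 1.2 -0.7 -1. ]
8 x [ 1.889 -2.881 -0.137] [ 0.0001 -0.0001  0.0362] max shift 3.45 deg 2.08
```

move_arm:
  steps:
    - [3, 1.88, -2.92, -0.05, 0, 0, 0.036]
    - [3, 1.88, -2.92, -0.05, 0, 0, 0.036]
    - [3, 1.88, -2.92, -0.05, 0, 0, 0.036]
    - [3, 1.88, -2.92, -0.05, 0, 0, 0.036]
    - [3, 1.88, -2.92, -0.05, 0, 0, 0.036]

```text
time_s: 5.6
tool_pos: [0.5869, 0.1592, 0.1914]
tool_rot: [180.0, -0.0, 6.3]
force: [0.3, -0.4, 0.1]
grip_width: 0.0424
```

move_arm:
  steps:
    - [3, 1.88, -2.92, -0.05, 0, 0, 0.036]
    - [3, 1.88, -2.92, -0.05, 0, 0, 0.036]
    - [3, 1.88, -2.92, -0.05, 0, 0, 0.036]
    - [3, 0, 0, 0, 0, 0, 0]
    - [3, 0, 0, 0, 0, 0, 0]

```text
time_s: 6.02
tool_pos: [0.6356, 0.252, 0.1918]
tool_rot: [-179.9, 0.1, 0.5]
force: [-0.2, -0.4, -0.3]
grip_width: 0.0428
```

move_arm:
  steps:
    - [3, 0, 0, 0, 0, 0, 0]
    - [3, 0, 0, 0, 0, 0, 0]
    - [3, 0, 0, 0, 0, 0, 0]

```text
time_s: 6.27
tool_pos: [0.6364, 0.2472, 0.1929]
tool_rot: [179.9, -0.0, 0.1]
force: [-0.2, 0.1, -1.7]
grip_width: 0.0424
```

Run:
```python
from h import *
from p import plan
s=cam("scene");t=cam("top")
plan(.638,.2475,.09,0,5)
a=cv2.resize(s["img"][80:200,270:400,::-1],None,fx=3,fy=3,interpolation=2);b=cv2.resize(t["img"][90:210,120:250,::-1],None,fx=3,fy=3,interpolation=2)
cv2.imwrite("pics/g4.png",np.hstack([a,b]))
```

```text
pose [0.6364 0.2477 0.193 ] [ 1.7995e+02 -4.0000e-02  1.2000e-01] w 0.0425 t 6.3667 F [ 0.2 -0.3 -0.9]
5 x [0.03  0.003 2.06 ] [ 0.0002 -0.0001  0.0004] max shift 2.06 deg 0.03
```

View pics/g4.png

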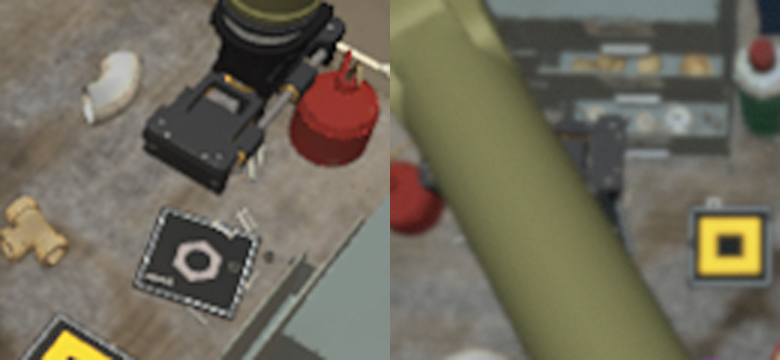

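Run:
```python
from h import *
t=cam("top");s=cam("scene")
crop(t,95,120,215,200,6,"pics/x.png")
for u,v,z in((138,160,.03),(123,160,.03),(123,168,0)): print(onz(t,u,v,z).round(3))
for u,v,z in((368,130,.0),(381,134,.0)): print(onz(s,u,v,z).round(3))
```

```text
[0.645 0.404 0.03 ]
[0.643 0.457 0.03 ]
[0.622 0.466 0.   ]
[0.641 0.422 0.   ]
[0.68  0.433 0.   ]
```

Run:
```python
import cv2
a=cv2.imread("pics/top0.png")[130:190,90:215];cv2.imwrite("pics/x0.png",cv2.resize(a,None,fx=6,fy=6))
```

```text
(no output)
```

View pics/x0.png

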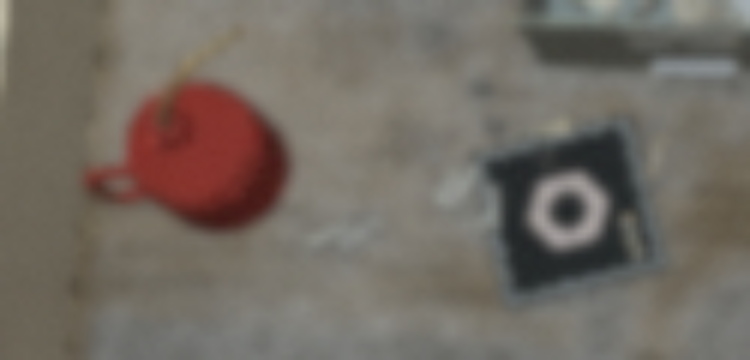

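move_arm:
  steps:
    - [3, 0.1, 0, 3.8, 0, 0, 0]
    - [3, 0.1, 0, 3.8, 0, 0, 0]
    - [3, 0.05, 0, 3.6, 0, 0, 0]
    - [3, 0, 0, 2.6, 0, 0, 0]
    - [3, 0, 0, 1.2, 0, 0, 0]

```text
time_s: 6.88
tool_pos: [0.6362, 0.2473, 0.0379]
tool_rot: [179.8, 0.4, 0.2]
force: [-0.4, -1.0, -0.5]
grip_width: 0.0426
```

move_arm:
  steps:
    - [3, 0, 0, 0.2, 0, 0, 0]
    - [3, 0, 0, 0, 0, 0, 0]
    - [3, 0, 0, 0, 0, 0, 0]
    - [3, 0, 0, 0, 0, 0, 0]

```text
time_s: 7.22
tool_pos: [0.6404, 0.2501, 0.0433]
tool_rot: [-179.9, -0.2, 0.2]
force: [0.6, 0.1, -1.9]
grip_width: 0.0427
```

Run:
```python
from h import *
from p import plan
s=cam("scene");t=cam("top")
plan(.639,.2475,.0315,0,1)
a=cv2.resize(s["img"][110:200,290:400,::-1],None,fx=5,fy=5,interpolation=2)
cv2.imwrite("pics/g5.png",a)
```

```text
pose [0.64   0.2498 0.0427] [-179.94   -0.18    0.22] w 0.0428 t 7.3167 F [-0.3 -0.4 -0.9]
1 x [-0.102  0.23   1.119] [-0.001  -0.0032  0.0038] max shift 1.15 deg 0.29
```

View pics/g5.png

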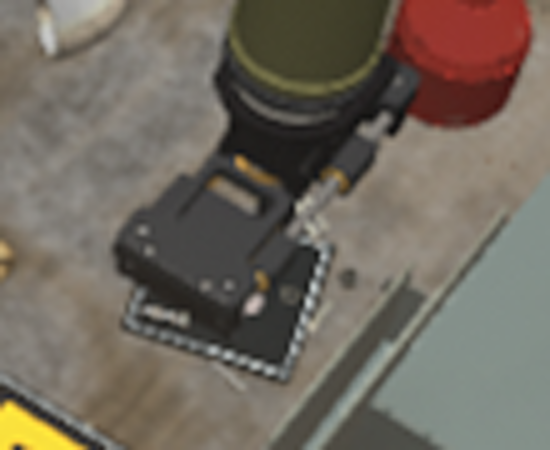

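move_arm:
  steps:
    - [3, -0.05, 0.1, 0.4, 0, 0, 0]
    - [3, -0.05, 0.1, 0.4, 0, 0, 0]
    - [3, 0, 0, 0.1, 0, 0, 0]
    - [3, 0, 0, 0, 0, 0, 0]
    - [3, 0, 0, 0, 0, 0, 0]

```text
time_s: 7.73
tool_pos: [0.6376, 0.2467, 0.0315]
tool_rot: [180.0, 0.0, 0.2]
force: [-1.0, -1.5, 2.5]
grip_width: 0.0422
```

move_arm:
  steps:
    - [3, 0, 0, 0, 0, 0, 0]
    - [3, 0, 0, 0, 0, 0, 0]
    - [3, 0, 0, 0, 0, 0, 0]

```text
time_s: 7.98
tool_pos: [0.6378, 0.2469, 0.0315]
tool_rot: [180.0, 0.0, 0.2]
force: [-1.4, -1.7, 2.4]
grip_width: 0.0425
```

move_arm:
  steps:
    - [8.7, 0, 0, 0, 0, 0, 0]
    - [8.7, 0, 0, 0, 0, 0, 0]
    - [8.7, 0, 0, 0, 0, 0, 0]
    - [8.7, 0, 0, 0, 0, 0, 0]
    - [8.7, 0, 0, -1, 0, 0, 0]

```text
time_s: 8.4
tool_pos: [0.6363, 0.2467, 0.0395]
tool_rot: [179.9, 0.2, 0.2]
force: [0.0, 0.2, -0.3]
grip_width: 0.0681
```

move_arm:
  steps:
    - [8.7, 0, 0, -3, 0, 0, 0]
    - [8.7, 0, 0, -4, 0, 0, 0]
    - [8.7, 0, 0, -4, 0, 0, 0]
    - [8.7, 0, 0, -3, 0, 0, 0]

```text
time_s: 8.73
tool_pos: [0.6385, 0.2481, 0.186]
tool_rot: [-179.9, -0.2, 0.2]
force: [1.8, 0.4, 0.7]
grip_width: 0.0856
```

```bash
python3 p.py .5 -.345 .18 58 17;python3 p.py .468 -.0145 .18 65 9;python3 p.py .468 -.0145 .18 5 9
```

```text
pose [0.6385 0.2481 0.186 ] [-179.9    -0.21    0.24] w 0.0856 t 8.7333 F [1.8 0.4 0.7]
17 x [-2.431  2.84   0.029] [ 0.     -0.0002 -0.0593] max shift 3.74 deg 3.4
pose [0.6385 0.2481 0.186 ] [-179.9    -0.21    0.24] w 0.0856 t 8.7333 F [1.8 0.4 0.7]
9 x [-3.24   1.721  0.059] [ 1.000e-04 -5.000e-04 -1.256e-01] max shift 3.67 deg 7.2
pose [0.6385 0.2481 0.186 ] [-179.9    -0.21    0.24] w 0.0856 t 8.7333 F [1.8 0.4 0.7]
9 x [-2.013  2.838  0.06 ] [-0.0002 -0.0004 -0.0092] max shift 3.48 deg 0.53
```

Run:
```python
from up import *
s=cam("scene");t=cam("top")
print("hole s",onz(s,232.0-.4,178.1-.4,.104).round(4),"hole t",onz(t,255-.4,210.5-.4,.104).round(4))
brass=lambda h,r:(h[...,0]>10)&(h[...,0]<28)&(h[...,1]>50)&(h[...,2]>120)
red=lambda h,r:((h[...,0]<9)|(h[...,0]>171))&(h[...,1]>110)&(h[...,2]>60)
P=upc(s,(216,168,250,192),red,.056,name="pics/r1.png"); print("red s",poly(P,4), cv2.minEnclosingCircle((P).astype(np.float32)))
print("nut t",poly(upc(t,(176,156,192,172),lambda h,r:h[...,2]>110,.022,name="pics/r2.png"),6))
print("nut s",poly(upc(s,(322,152,350,178),lambda h,r:h[...,2]>125,.022,name="pics/r3.png"),6))
crop(s,300,135,370,200,8,"pics/r3.png")
```

```text
hole s [ 0.466  -0.0093  0.104 ] hole t [ 0.4666 -0.0128  0.104 ]
red s (array([485. ,   2.5]), 'corner dir', np.float64(17.3), 'amp', np.float64(0.09), 'meanr', np.float64(10.6), 'flat widths', [np.float64(24.5), np.float64(30.0)]) ((482.4837341308594, 2.7943153381347656), 16.06757164001465)
nut t (array([633. , 255.2]), 'corner dir', np.float64(-28.6), 'amp', np.float64(0.45), 'meanr', np.float64(23.4), 'flat widths', [np.float64(58.2), np.float64(69.9), np.float64(42.0)])
nut s (array([635.7, 248.2]), 'corner dir', np.float64(10.3), 'amp', np.float64(0.6), 'meanr', np.float64(21.7), 'flat widths', [np.float64(43.6), np.float64(44.9), np.float64(45.9)])
```

View pics/r3.png

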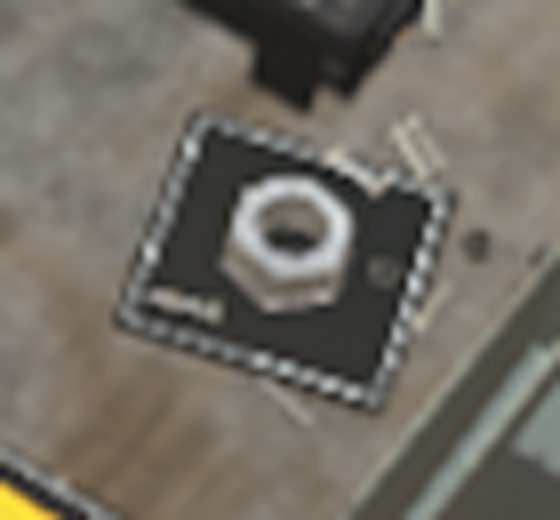

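```bash
python3 -c "
import cv2;a=cv2.imread('pics/r1.png');print(a.shape)"
```

```text
(192, 272, 3)
```

View pics/r1.png

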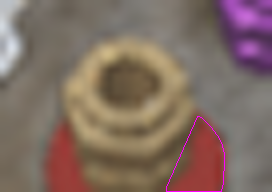

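```bash
python3 p.py .4665 -.0115 .17 37 9
```

```text
pose [0.6409 0.2495 0.1899] [-179.73   -0.69    0.23] w 0.0865 t 8.8333 F [ 0.6 -1.1 -0. ]
9 x [-2.733  2.266  0.198] [-0.0001 -0.0015 -0.0713] max shift 3.56 deg 4.09
```

move_arm:
  steps:
    - [8.7, -2.72, 2.25, 0.15, 0, 0, -0.071]
    - [8.7, -2.72, 2.25, 0.15, 0, 0, -0.071]
    - [8.7, -2.72, 2.25, 0.15, 0, 0, -0.071]
    - [8.7, -2.72, 2.25, 0.15, 0, 0, -0.071]
    - [8.7, -2.72, 2.25, 0.15, 0, 0, -0.071]

```text
time_s: 9.25
tool_pos: [0.5183, 0.1164, 0.1736]
tool_rot: [-180.0, 0.0, 20.9]
force: [0.6, -0.6, 0.6]
grip_width: 0.0875
```

move_arm:
  steps:
    - [8.7, -2.72, 2.25, 0.15, 0, 0, -0.071]
    - [8.7, -2.72, 2.25, 0.15, 0, 0, -0.071]
    - [8.7, -2.72, 2.25, 0.15, 0, 0, -0.071]
    - [8.7, -2.72, 2.25, 0.15, 0, 0, -0.071]
    - [8.7, 0, 0, 0, 0, 0, 0]

```text
time_s: 9.67
tool_pos: [0.4609, -0.0194, 0.1675]
tool_rot: [179.9, 0.3, 36.5]
force: [0.1, -1.3, 0.2]
grip_width: 0.0869
```

move_arm:
  steps:
    - [8.7, 0, 0, 0, 0, 0, 0]
    - [8.7, 0, 0, 0, 0, 0, 0]
    - [8.7, 0, 0, 0, 0, 0, 0]
    - [8.7, 0, 0, 0, 0, 0, 0]

```text
time_s: 10.0
tool_pos: [0.4639, -0.0105, 0.1681]
tool_rot: [-180.0, -0.0, 37.0]
force: [-0.8, 0.3, -0.1]
grip_width: 0.0867
```

Run:
```python
from h import *
from p import plan
s=cam("scene");t=cam("top")
plan(.4665,-.0115,.095,37,4)
a=cv2.resize(s["img"][110:230,170:300,::-1],None,fx=3,fy=3,interpolation=2);b=cv2.resize(t["img"][150:270,190:320,::-1],None,fx=3,fy=3,interpolation=2)
cv2.imwrite("pics/g6.png",np.hstack([a,b]))
```

```text
pose [ 0.4638 -0.0108  0.168 ] [-1.7998e+02 -1.0000e-02  3.6950e+01] w 0.087 t 10.1 F [-0.6 -0.4 -0.6]
4 x [0.045 0.055 1.825] [-0.0001 -0.     -0.0002] max shift 1.83 deg 0.01
```

View pics/g6.png

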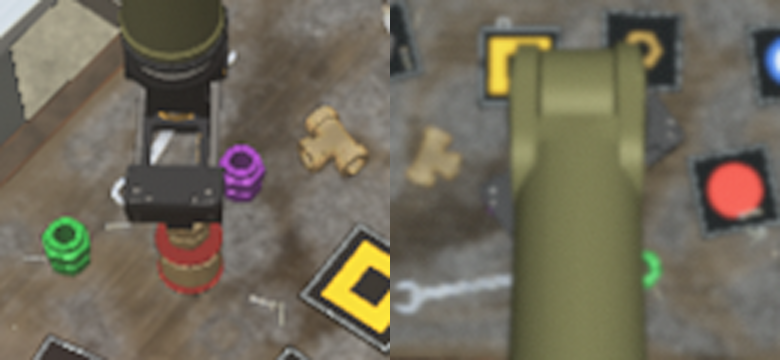

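move_arm:
  steps:
    - [8.7, 0.1, 0.1, 2.5, 0, 0, 0]
    - [8.7, 0.1, 0.1, 2.5, 0, 0, 0]
    - [8.7, 0, 0, 1.6, 0, 0, 0]
    - [8.7, 0, 0, 0.7, 0, 0, 0]
    - [8.7, 0, 0, 0, 0, 0, 0]
  force: 30

```text
time_s: 10.52
tool_pos: [0.465, -0.0118, 0.0934]
tool_rot: [-179.8, 0.1, 36.9]
force: [0.4, -0.5, 0.1]
grip_width: 0.0866
```

move_arm:
  steps:
    - [7, 0, 0, 0, 0, 0, 0]
    - [6, 0, 0, 0, 0, 0, 0]
    - [6, 0, 0, 0, 0, 0, 0]
    - [5, 0, 0, 0, 0, 0, 0]
    - [5, 0, 0, 0, 0, 0, 0]

```text
time_s: 10.93
tool_pos: [0.4668, -0.0125, 0.0958]
tool_rot: [179.9, -0.0, 36.8]
force: [0.5, 0.2, -0.8]
grip_width: 0.0613
```

move_arm:
  steps:
    - [3, 0, 0, 0, 0, 0, 0]
    - [3, 0, 0, 0, 0, 0, 0]
    - [3, 0, 0, 0, 0, 0, 0]
    - [3, 0, 0, 0, 0, 0, 0]
    - [3, 0, 0, 0, 0, 0, 0]

```text
time_s: 11.35
tool_pos: [0.4665, -0.0126, 0.0952]
tool_rot: [180.0, -0.0, 36.8]
force: [0.7, -0.3, 0.3]
grip_width: 0.0425
```

Run:
```python
from h import *
from p import plan
s=cam("scene");t=cam("top")
plan(.6395,-.0732,.17,37,5)
a=cv2.resize(s["img"][110:230,170:300,::-1],None,fx=5,fy=5,interpolation=2)
cv2.imwrite("pics/g7.png",a)
```

```text
pose [ 0.4665 -0.0126  0.0952] [ 1.7997e+02 -1.0000e-02  3.6830e+01] w 0.0428 t 11.45 F [-0.7 -0.6  0.6]
5 x [ 2.04   3.047 -1.495] [ 0.0001 -0.     -0.0006] max shift 3.96 deg 0.03
```

View pics/g7.png

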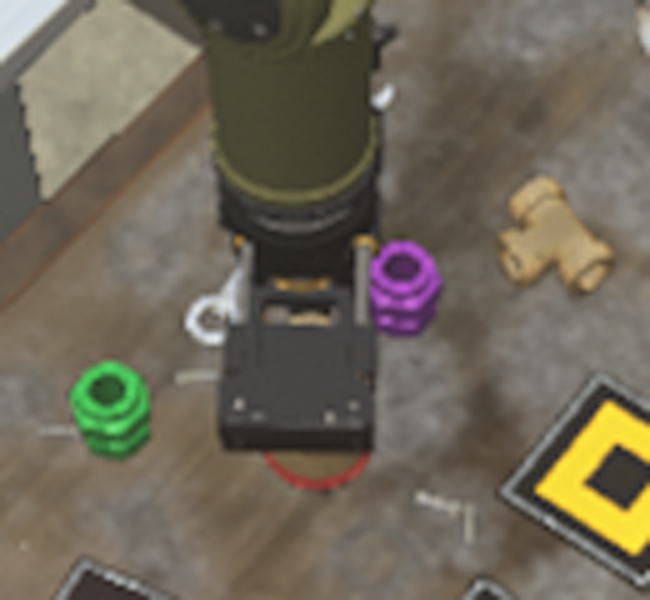

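move_arm:
  steps:
    - [3, 0, 0, -0.5, 0, 0, 0]
    - [3, 0, 0, -1.5, 0, 0, 0]
    - [3, 0, 0, -2.5, 0, 0, 0]
    - [3, 0, 0, -3, 0, 0, 0]
    - [3, 2.04, 3.05, -1, 0, 0, 0]
  force: 45

```text
time_s: 11.87
tool_pos: [0.4982, -0.022, 0.1847]
tool_rot: [179.8, 0.0, 37.1]
force: [0.9, 0.9, -0.6]
grip_width: 0.0424
```

move_arm:
  steps:
    - [3, 2.04, 3.05, 0, 0, 0, 0]
    - [3, 2.04, 3.05, 0, 0, 0, 0]
    - [3, 2.04, 3.05, 0, 0, 0, 0]
    - [3, 2.04, 3.05, 0, 0, 0, 0]
    - [3, 0, 0, 0, 0, 0, 0]

```text
time_s: 12.28
tool_pos: [0.6436, -0.0772, 0.1768]
tool_rot: [-179.9, -0.0, 36.6]
force: [0.5, -1.7, -2.2]
grip_width: 0.0427
```

move_arm:
  steps:
    - [3, 0, 0, 0, 0, 0, 0]
    - [3, 0, 0, 0, 0, 0, 0]
    - [3, 0, 0, 0, 0, 0, 0]
    - [3, 0, 0, 0, 0, 0, 0]

```text
time_s: 12.62
tool_pos: [0.6385, -0.0726, 0.1807]
tool_rot: [180.0, 0.0, 36.9]
force: [0.0, -0.4, -1.9]
grip_width: 0.0426
```

Run:
```python
from h import *
from p import plan
s=cam("scene");t=cam("top")
plan(.6395,-.0732,.05,37,4)
a=cv2.resize(s["img"][160:290,170:330,::-1],None,fx=3,fy=3,interpolation=2);b=cv2.resize(t["img"][110:240,210:320,::-1],None,fx=3,fy=3,interpolation=2)
cv2.imwrite("pics/g8.png",np.hstack([a,b]))
```

```text
pose [ 0.6387 -0.0729  0.1809] [179.94  -0.    36.87] w 0.0425 t 12.7167 F [ 0.   0.7 -2.9]
4 x [0.012 0.014 3.271] [ 0.0003 -0.     -0.0006] max shift 3.27 deg 0.04
```

View pics/g8.png

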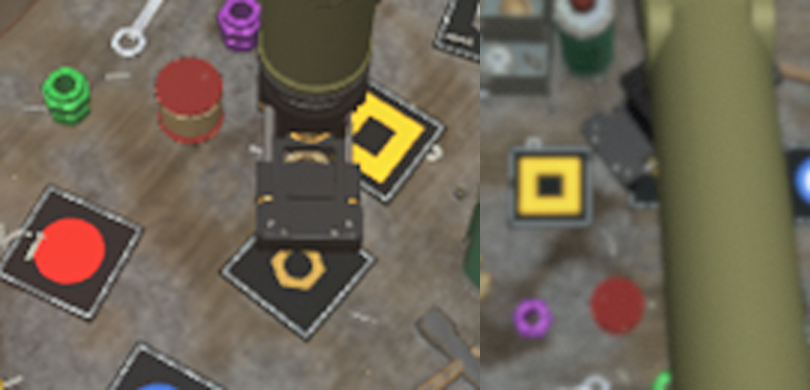

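move_arm:
  steps:
    - [3, 0, 0, 3.5, 0, 0, 0]
    - [3, 0, 0, 3.5, 0, 0, 0]
    - [3, 0.05, 0, 3, 0, 0, 0]
    - [3, 0.05, 0, 1.8, 0, 0, 0]
    - [3, 0, 0, 0.9, 0, 0, 0]

```text
time_s: 13.13
tool_pos: [0.6377, -0.0726, 0.0501]
tool_rot: [-179.8, 0.2, 36.9]
force: [-1.1, -0.2, -2.6]
grip_width: 0.0426
```

move_arm:
  steps:
    - [3, 0, 0, 0, 0, 0, 0]
    - [3, 0, 0, 0, 0, 0, 0]
    - [3, 0, 0, 0, 0, 0, 0]
    - [3, 0, 0, 0, 0, 0, 0]
    - [3, 0, 0, 0, 0, 0, 0]

```text
time_s: 13.55
tool_pos: [0.6412, -0.0729, 0.0548]
tool_rot: [179.9, -0.1, 36.8]
force: [-0.2, -0.5, -2.2]
grip_width: 0.0426
```

```bash
python3 p.py .6395 -.0732 .0432 37 1
```

```text
pose [ 0.6412 -0.0729  0.0548] [ 1.7987e+02 -1.0000e-01  3.6830e+01] w 0.0426 t 13.55 F [-0.2 -0.5 -2.2]
1 x [-0.157 -0.081  1.159] [ 0.0022 -0.0018 -0.003 ] max shift 1.17 deg 0.24
```

move_arm:
  steps:
    - [3, -0.05, 0, 0.5, 0, 0, 0]
    - [3, -0.05, 0, 0.4, 0, 0, 0]
    - [3, 0, 0, 0.15, 0, 0, 0]
    - [3, 0, 0, 0, 0, 0, 0]
    - [3, 0, 0, 0, 0, 0, 0]

```text
time_s: 13.97
tool_pos: [0.6396, -0.0735, 0.0434]
tool_rot: [180.0, 0.0, 36.8]
force: [-1.3, 0.3, 4.5]
grip_width: 0.0425
```

move_arm:
  steps:
    - [3, 0, 0, 0, 0, 0, 0]
    - [3, 0, 0, 0, 0, 0, 0]
    - [3, 0, 0, 0, 0, 0, 0]

```text
time_s: 14.22
tool_pos: [0.6396, -0.0735, 0.0434]
tool_rot: [180.0, -0.0, 36.8]
force: [-1.4, 0.4, 5.3]
grip_width: 0.0428
```

move_arm:
  steps:
    - [8.7, 0, 0, 0, 0, 0, 0]
    - [8.7, 0, 0, 0, 0, 0, 0]
    - [8.7, 0, 0, 0, 0, 0, 0]
    - [8.7, 0, 0, 0, 0, 0, 0]
    - [8.7, 0, 0, -1, 0, 0, 0]

```text
time_s: 14.63
tool_pos: [0.6376, -0.0733, 0.0505]
tool_rot: [-179.8, 0.2, 36.8]
force: [0.4, -0.9, -0.0]
grip_width: 0.0679
```

move_arm:
  steps:
    - [8.7, 0, 0, -3, 0, 0, 0]
    - [8.7, 0, 0, -4, 0, 0, 0]
    - [8.7, 0, 0, -3, 0, 0, 0]
    - [8.7, 0, 0, -1, 0, 0, 0]
    - [8.7, 0, 0, 0, 0, 0, 0]

```text
time_s: 15.05
tool_pos: [0.6418, -0.0733, 0.1672]
tool_rot: [179.7, -0.3, 36.8]
force: [0.2, 0.3, -0.6]
grip_width: 0.0864
```

Run:
```python
from up import *
from p import plan
s=cam("scene");t=cam("top")
a=cv2.resize(s["img"][160:290,170:330,::-1],None,fx=3,fy=3,interpolation=2);b=cv2.resize(t["img"][110:240,210:320,::-1],None,fx=3,fy=3,interpolation=2)
cv2.imwrite("pics/g9.png",np.hstack([a,b]))
red=lambda h,r:((h[...,0]<9)|(h[...,0]>171))&(h[...,1]>110)&(h[...,2]>60)
for z in(.056,):
  P=upc(t,(238,194,274,228),red,z,name="pics/f.png"); print("red t",poly(P,4)[0],np.ptp(P,axis=0))
  P=upc(s,(216,168,252,212),red,z,name="pics/f2.png"); print("red s",poly(P,4)[0],np.ptp(P,axis=0))
plan(.4685,-.0148,.1,37,6)
f=cv2.imread("pics/f2.png");cv2.imwrite("pics/f2.png",cv2.resize(f,None,fx=1.5,fy=1.5))
```

```text
red t [469.3 -15.8] [65.29289001 59.0776546 ]
red s [469.4 -12.3] [61.284654   60.73368433]
pose [ 0.639  -0.0734  0.1623] [1.7999e+02 3.0000e-02 3.6830e+01] w 0.087 t 15.15 F [ 0.5 -0.4 -1.1]
6 x [-1.685 -2.488  1.038] [ 0.      0.0001 -0.0005] max shift 3.18 deg 0.03
```

View pics/g9.png

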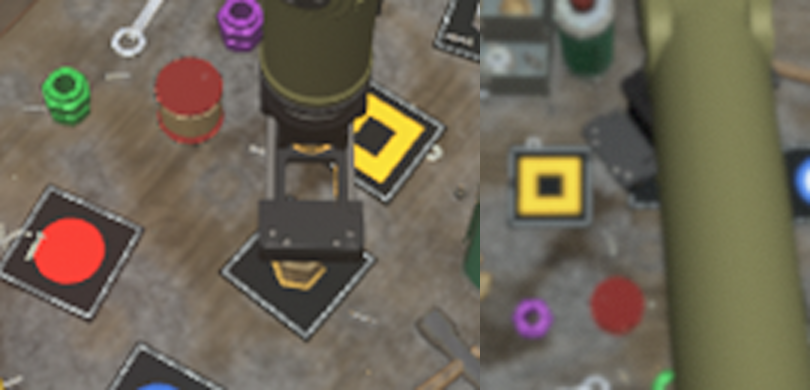

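View pics/f2.png

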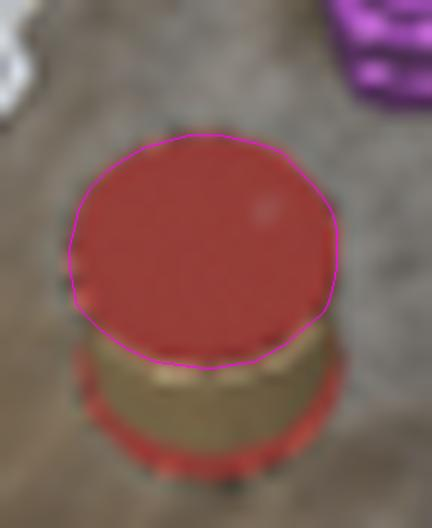

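move_arm:
  steps:
    - [8.7, -1.69, -2.49, 0, 0, 0, 0]
    - [8.7, -1.69, -2.49, 0, 0, 0, 0]
    - [8.7, -1.69, -2.49, 0, 0, 0, 0]
    - [8.7, -1.69, -2.49, 0, 0, 0, 0]
    - [8.7, -1.69, -2.49, 0, 0, 0, 0]
  force: 25

```text
time_s: 15.57
tool_pos: [0.494, -0.0241, 0.1599]
tool_rot: [-179.8, 0.2, 36.8]
force: [0.9, 0.1, 0.1]
grip_width: 0.0868
```

move_arm:
  steps:
    - [8.7, -1.69, -2.49, 0, 0, 0, 0]
    - [8.7, 0, 0, 0, 0, 0, 0]
    - [8.7, 0, 0, 0, 0, 0, 0]
    - [8.7, 0, 0, 0, 0, 0, 0]
    - [8.7, 0, 0, 0, 0, 0, 0]

```text
time_s: 15.98
tool_pos: [0.4691, -0.015, 0.1619]
tool_rot: [-179.9, 0.0, 36.8]
force: [-0.3, -0.7, -0.6]
grip_width: 0.0872
```

```bash
python3 p.py .4687 -.0142 .053 37 4
```

```text
pose [ 0.4691 -0.015   0.1619] [-1.7994e+02  1.0000e-02  3.6790e+01] w 0.0872 t 15.9833 F [-0.3 -0.7 -0.6]
4 x [ 0.004 -0.02   2.723] [-0.0002  0.     -0.0009] max shift 2.72 deg 0.05
```

move_arm:
  steps:
    - [8.7, 0, -0.05, 3.2, 0, 0, 0]
    - [8.7, 0, 0, 3.2, 0, 0, 0]
    - [8.7, 0, 0, 2.6, 0, 0, 0]
    - [8.7, 0, 0, 1.4, 0, 0, 0]
    - [8.7, 0, 0, 0.5, 0, 0, 0]

```text
time_s: 16.4
tool_pos: [0.4668, -0.0141, 0.0504]
tool_rot: [-179.7, 0.2, 36.8]
force: [-0.3, -0.0, 0.3]
grip_width: 0.0868
```

move_arm:
  steps:
    - [8.7, 0, 0, 0, 0, 0, 0]
    - [8.7, 0, 0, 0, 0, 0, 0]
    - [7.5, 0, 0, 0, 0, 0, 0]
    - [6.5, 0, 0, 0, 0, 0, 0]
    - [5, 0, 0, 0, 0, 0, 0]

```text
time_s: 16.82
tool_pos: [0.4692, -0.0143, 0.0546]
tool_rot: [179.9, -0.1, 36.8]
force: [0.2, 0.3, -0.1]
grip_width: 0.0743
```

move_arm:
  steps:
    - [5, 0, 0, 0, 0, 0, 0]
    - [5, 0, 0, 0, 0, 0, 0]
    - [5, 0, 0, 0, 0, 0, 0]
    - [5, 0, 0, 0, 0, 0, 0]
    - [5, 0, 0, 0, 0, 0, 0]

```text
time_s: 17.23
tool_pos: [0.4687, -0.0144, 0.054]
tool_rot: [180.0, -0.0, 36.8]
force: [-0.8, -1.0, 4.0]
grip_width: 0.0605
```

```bash
python3 p.py .4728 -.186 .13 37 6
```

```text
pose [ 0.4687 -0.0144  0.054 ] [ 1.7995e+02 -1.0000e-02  3.6820e+01] w 0.0605 t 17.2333 F [-0.8 -1.   4. ]
6 x [-1.662  2.33  -1.266] [ 0.0001 -0.     -0.0005] max shift 3.13 deg 0.03
```

move_arm:
  steps:
    - [5, 0, 0, -0.5, 0, 0, 0]
    - [5, 0, 0, -1.5, 0, 0, 0]
    - [5, 0, 0, -2.5, 0, 0, 0]
    - [5, 0, 0, -2.5, 0, 0, 0]
    - [5, -1.66, 2.33, -0.6, 0, 0, 0]
  force: 40

```text
time_s: 17.65
tool_pos: [0.4713, -0.0372, 0.1333]
tool_rot: [179.9, -0.3, 37.3]
force: [1.9, 1.3, -0.0]
grip_width: 0.0596
```

move_arm:
  steps:
    - [5, -1.66, 2.33, 0, 0, 0, 0]
    - [5, -1.66, 2.33, 0, 0, 0, 0]
    - [5, -1.66, 2.33, 0, 0, 0, 0]
    - [5, -1.66, 2.33, 0, 0, 0, 0]
    - [5, -1.66, 2.33, 0, 0, 0, 0]

```text
time_s: 18.07
tool_pos: [0.4719, -0.1869, 0.1294]
tool_rot: [-180.0, 0.0, 36.8]
force: [0.4, 0.9, -1.4]
grip_width: 0.0599
```

move_arm:
  steps:
    - [5, 0, 0, 0, 0, 0, 0]
    - [5, 0, 0, 0, 0, 0, 0]
    - [5, 0, 0, 0, 0, 0, 0]
    - [5, 0, 0, 0, 0, 0, 0]
    - [5, 0, 0, 0, 0, 0, 0]

```text
time_s: 18.48
tool_pos: [0.4725, -0.1843, 0.1295]
tool_rot: [-180.0, 0.0, 37.0]
force: [-0.5, 0.2, -0.8]
grip_width: 0.0599
```

Run:
```python
from h import *
from p import plan
s=cam("scene");t=cam("top")
plan(.4728,-.186,.058,37,4)
a=cv2.resize(s["img"][160:290,130:290,::-1],None,fx=3,fy=3,interpolation=2);b=cv2.resize(t["img"][130:260,230:340,::-1],None,fx=3,fy=3,interpolation=2)
cv2.imwrite("pics/g10.png",np.hstack([a,b]))
```

```text
pose [ 0.4725 -0.1847  0.1296] [180.     0.    36.94] w 0.0597 t 18.5833 F [-0.9 -0.2 -0.7]
4 x [-0.014  0.029  1.79 ] [ 0.      0.     -0.0003] max shift 1.79 deg 0.02
```

View pics/g10.png

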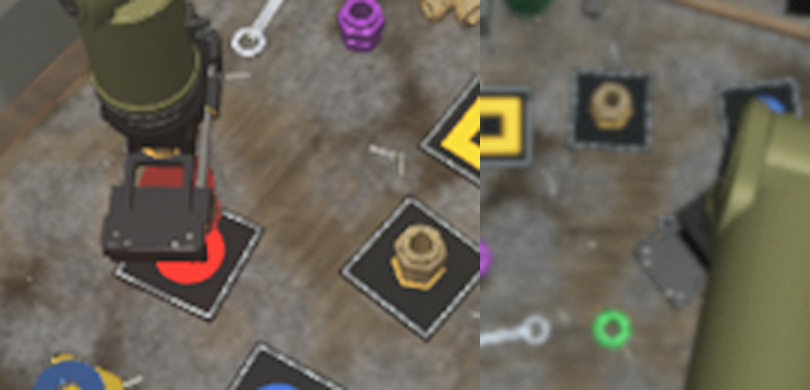

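move_arm:
  steps:
    - [5, 0, 0.1, 2.5, 0, 0, 0]
    - [5, 0, 0, 2.2, 0, 0, 0]
    - [5, 0, 0, 1, 0, 0, 0]
    - [5, 0, 0, 0.4, 0, 0, 0]
    - [5, 0, 0, 0, 0, 0, 0]

```text
time_s: 19.0
tool_pos: [0.4725, -0.186, 0.0679]
tool_rot: [-179.9, 0.0, 36.9]
force: [0.4, -0.0, -0.7]
grip_width: 0.0598
```

move_arm:
  steps:
    - [5, 0, 0, 0, 0, 0, 0]
    - [5, 0, 0, 0, 0, 0, 0]
    - [5, 0, 0, 0, 0, 0, 0]

```text
time_s: 19.25
tool_pos: [0.4739, -0.1869, 0.0697]
tool_rot: [179.9, -0.1, 36.8]
force: [-0.0, 0.3, -0.2]
grip_width: 0.06
```

```bash
python3 p.py .4728 -.186 .058 37 1
```

```text
pose [ 0.4739 -0.1869  0.0697] [ 1.7989e+02 -5.0000e-02  3.6830e+01] w 0.06 t 19.25 F [-0.   0.3 -0.2]
1 x [-0.034 -0.138  1.169] [ 0.002  -0.0009 -0.0029] max shift 1.18 deg 0.21
```

move_arm:
  steps:
    - [5, 0, 0, 0.5, 0, 0, 0]
    - [5, 0, 0, 0.4, 0, 0, 0]
    - [5, 0, 0, 0.15, 0, 0, 0]
    - [5, 0, 0, 0, 0, 0, 0]
    - [5, 0, 0, 0, 0, 0, 0]

```text
time_s: 19.67
tool_pos: [0.4728, -0.1866, 0.0581]
tool_rot: [-180.0, 0.0, 36.8]
force: [-0.8, 0.8, 1.8]
grip_width: 0.0601
```

move_arm:
  steps:
    - [5, 0, 0, 0, 0, 0, 0]
    - [5, 0, 0, 0, 0, 0, 0]
    - [5, 0, 0, 0, 0, 0, 0]

```text
time_s: 19.92
tool_pos: [0.4728, -0.1866, 0.0581]
tool_rot: [-180.0, 0.0, 36.8]
force: [-1.2, 0.2, 2.6]
grip_width: 0.0601
```

move_arm:
  steps:
    - [8.7, 0, 0, 0, 0, 0, 0]
    - [8.7, 0, 0, 0, 0, 0, 0]
    - [8.7, 0, 0, 0, 0, 0, 0]
    - [8.7, 0, 0, 0, 0, 0, 0]
    - [8.7, 0, 0, -1, 0, 0, 0]

```text
time_s: 20.33
tool_pos: [0.4717, -0.186, 0.0667]
tool_rot: [-179.8, 0.1, 36.8]
force: [-0.8, 0.5, 0.0]
grip_width: 0.0831
```

move_arm:
  steps:
    - [8.7, 0, 0, -2.5, 0, 0, 0]
    - [8.7, 0, 0, -3.5, 0, 0, 0]
    - [8.7, 0, 0, -2, 0, 0, 0]
    - [8.7, 0, 0, 0, 0, 0, 0]
    - [8.7, 0, 0, 0, 0, 0, 0]

```text
time_s: 20.75
tool_pos: [0.4741, -0.187, 0.1499]
tool_rot: [179.8, -0.1, 36.8]
force: [-0.2, -0.7, -0.7]
grip_width: 0.0871
```

Run:
```python
from up import *
from p import plan
s=cam("scene");t=cam("top")
blue=H(95,130,90,50)
P=upc(s,(132,262,180,315),blue,.048,name="pics/f.png"); print("seal s",poly(P,4),np.ptp(P,axis=0))
P=upc(t,(333,185,375,226),lambda h,r:blue(h,r)|((h[...,1]<60)&(h[...,2]>150)),.048,name="pics/f2.png"); print("seal t",poly(P,4),np.ptp(P,axis=0))
yb=lambda h,r:(h[...,0]>15)&(h[...,0]<130)&(h[...,1]>85)&(h[...,2]>60)
P=upc(t,(333,185,375,226),yb,.034,name="pics/f3.png"); print("tape t",poly(P,4),np.ptp(P,axis=0), cv2.minAreaRect(P.astype(np.float32)))
a=[cv2.resize(cv2.imread(f"pics/{k}.png"),(260,260)) for k in("f","f2","f3")]
c=cv2.resize(s["img"][150:290,130:300,::-1],(390,320),interpolation=2);d=cv2.resize(t["img"][140:250,240:380,::-1],(390,320),interpolation=2)
cv2.imwrite("pics/g11.png",np.vstack([np.hstack(a),np.hstack([c,d])]))
plan(.497,-.35,.13,37,5)
```

```text
seal s (array([ 495.6, -351.1]), 'corner dir', np.float64(-15.2), 'amp', np.float64(0.39), 'meanr', np.float64(29.0), 'flat widths', [np.float64(59.2), np.float64(58.2)]) [60.6493211 57.0223958]
seal t (array([ 492.3, -366.4]), 'corner dir', np.float64(21.6), 'amp', np.float64(1.92), 'meanr', np.float64(15.4), 'flat widths', [np.float64(22.0), np.float64(51.3)]) [48.53499223 29.81008044]
tape t (array([ 494.4, -370.5]), 'corner dir', np.float64(21.7), 'amp', np.float64(1.96), 'meanr', np.float64(15.8), 'flat widths', [np.float64(22.6), np.float64(52.3)]) [49.52612297 30.21418624] ((493.3522644042969, -371.84124755859375), (21.352317810058594, 52.3864631652832), 70.14768981933594)
pose [ 0.4724 -0.1864  0.1475] [-1.7995e+02  4.0000e-02  3.6830e+01] w 0.0871 t 20.85 F [ 0.2 -0.1  0. ]
5 x [-1.571  2.912  0.349] [-0.0002  0.0001 -0.0006] max shift 3.33 deg 0.04
```

View pics/g11.png

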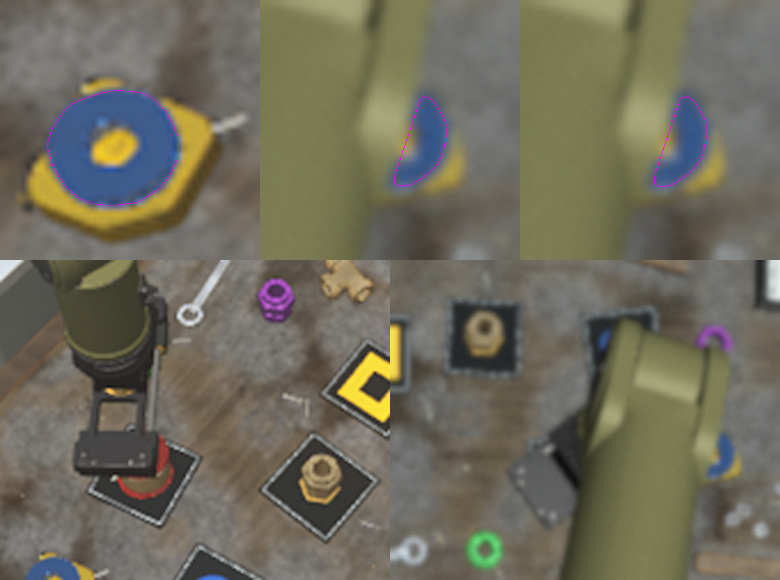

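move_arm:
  steps:
    - [8.7, -1.57, 2.95, 0.35, 0, 0, 0]
    - [8.7, -1.57, 2.95, 0.35, 0, 0, 0]
    - [8.7, -1.57, 2.95, 0.35, 0, 0, 0]
    - [8.7, -1.57, 2.95, 0.35, 0, 0, 0]
    - [8.7, -1.57, 2.95, 0.35, 0, 0, 0]

```text
time_s: 21.27
tool_pos: [0.4977, -0.3526, 0.1285]
tool_rot: [-179.8, 0.1, 36.9]
force: [0.1, 0.7, -0.4]
grip_width: 0.0869
```

move_arm:
  steps:
    - [8.7, 0, 0, 0, 0, 0, 0]
    - [8.7, 0, 0, 0, 0, 0, 0]
    - [8.7, 0, 0, 0, 0, 0, 0]
    - [8.7, 0, 0, 0, 0, 0, 0]
    - [8.7, 0, 0, 0, 0, 0, 0]

```text
time_s: 21.68
tool_pos: [0.4989, -0.3499, 0.1304]
tool_rot: [-180.0, -0.0, 37.0]
force: [-0.0, -1.2, 0.1]
grip_width: 0.0871
```

```bash
python3 p.py .497 -.352 .061 37 4
```

```text
pose [ 0.4989 -0.3499  0.1304] [-1.7996e+02 -1.0000e-02  3.6970e+01] w 0.0871 t 21.6833 F [-0.  -1.2  0.1]
4 x [-0.069  0.015  1.735] [-0.0002 -0.     -0.0002] max shift 1.74 deg 0.01
```

move_arm:
  steps:
    - [8.7, -0.1, 0, 2.5, 0, 0, 0]
    - [8.7, -0.1, 0, 2, 0, 0, 0]
    - [8.7, 0, 0, 1, 0, 0, 0]
    - [8.7, 0, 0, 0.5, 0, 0, 0]
    - [8.7, 0, 0, 0.2, 0, 0, 0]

```text
time_s: 22.1
tool_pos: [0.4969, -0.3521, 0.068]
tool_rot: [-179.9, 0.0, 36.9]
force: [0.6, -0.4, 0.1]
grip_width: 0.0869
```

move_arm:
  steps:
    - [8.7, 0, 0, 0, 0, 0, 0]
    - [8.7, 0, 0, 0, 0, 0, 0]
    - [8.7, 0, 0, 0, 0, 0, 0]
    - [8.7, 0, 0, 0, 0, 0, 0]
    - [8.7, 0, 0, 0, 0, 0, 0]

```text
time_s: 22.52
tool_pos: [0.4973, -0.3531, 0.0692]
tool_rot: [179.9, -0.0, 36.8]
force: [0.5, 0.1, -1.2]
grip_width: 0.0871
```

```bash
python3 p.py .497 -.352 .061 37 1
```

```text
pose [ 0.4973 -0.3531  0.0692] [ 1.7993e+02 -1.0000e-02  3.6830e+01] w 0.0871 t 22.5167 F [ 0.5  0.1 -1.2]
1 x [ 0.044 -0.112  0.824] [ 0.0011 -0.0002 -0.003 ] max shift 0.83 deg 0.18
```

move_arm:
  steps:
    - [8.7, 0, 0, 0.3, 0, 0, 0]
    - [8.7, 0, 0, 0.25, 0, 0, 0]
    - [8.7, 0, 0, 0.15, 0, 0, 0]
    - [8.7, 0, 0, 0, 0, 0, 0]
    - [8.7, 0, 0, 0, 0, 0, 0]
  force: 20

```text
time_s: 22.93
tool_pos: [0.4968, -0.3528, 0.0612]
tool_rot: [-180.0, 0.0, 36.8]
force: [0.1, 0.2, 0.5]
grip_width: 0.0868
```

move_arm:
  steps:
    - [8.7, 0, 0, 0, 0, 0, 0]
    - [8.7, 0, 0, 0, 0, 0, 0]
    - [8.7, 0, 0, 0, 0, 0, 0]

```text
time_s: 23.18
tool_pos: [0.497, -0.3529, 0.0616]
tool_rot: [180.0, 0.0, 36.8]
force: [-0.6, -0.3, 0.8]
grip_width: 0.0871
```

```bash
python3 p.py .497 -.352 .061 37 1
python3 - <<'E'
from h import *
s=cam("scene")
crop(s,100,220,210,320,5,"pics/g12.png")
E
```

```text
pose [ 0.497  -0.3529  0.0616] [179.99   0.    36.83] w 0.0871 t 23.1833 F [-0.6 -0.3  0.8]
1 x [ 0.052 -0.076  0.064] [ 0.0002  0.     -0.003 ] max shift 0.11 deg 0.17
```

View pics/g12.png

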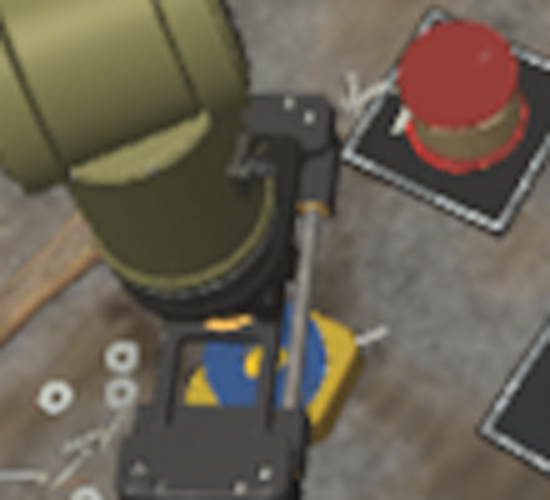

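Close on the seal roll.

move_arm:
  steps:
    - [7, 0, 0, 0, 0, 0, 0]
    - [6, 0, 0, 0, 0, 0, 0]
    - [5, 0, 0, 0, 0, 0, 0]
    - [5, 0, 0, 0, 0, 0, 0]
    - [5, 0, 0, 0, 0, 0, 0]

```text
time_s: 23.65
tool_pos: [0.497, -0.3529, 0.0616]
tool_rot: [180.0, 0.0, 36.8]
force: [0.9, 0.4, 0.3]
grip_width: 0.0614
```

move_arm:
  steps:
    - [5, 0, 0, 0, 0, 0, 0]
    - [5, 0, 0, 0, 0, 0, 0]
    - [5, 0, 0, 0, 0, 0, 0]
    - [5, 0, 0, 0, 0, 0, 0]

```text
time_s: 23.98
tool_pos: [0.497, -0.3528, 0.0616]
tool_rot: [180.0, 0.0, 36.8]
force: [0.3, -0.2, 0.3]
grip_width: 0.0561
```

```bash
python3 p.py .63 -.254 .13 37 5
```

```text
pose [ 0.497  -0.3528  0.0616] [180.     0.    36.83] w 0.0561 t 23.9833 F [ 0.3 -0.2  0.3]
5 x [ 3.314  0.016 -1.369] [ 0.      0.     -0.0006] max shift 3.59 deg 0.03
```

move_arm:
  steps:
    - [5, 0, 0, -0.5, 0, 0, 0]
    - [5, 0, 0, -1.5, 0, 0, 0]
    - [5, 0, 0, -2.5, 0, 0, 0]
    - [5, 0, 0, -2, 0, 0, 0]
    - [5, 3.31, 0, -0.4, 0, 0, 0]
  force: 30

```text
time_s: 24.4
tool_pos: [0.52, -0.341, 0.1347]
tool_rot: [179.6, 0.3, 36.2]
force: [0.4, -2.3, -0.2]
grip_width: 0.0564
```

move_arm:
  steps:
    - [5, 3.31, 0, 0, 0, 0, 0]
    - [5, 3.31, 0, 0, 0, 0, 0]
    - [5, 3.31, 0, 0, 0, 0, 0]
    - [5, 3.31, 0, 0, 0, 0, 0]
    - [5, 0, 0, 0, 0, 0, 0]

```text
time_s: 24.82
tool_pos: [0.6351, -0.2452, 0.1311]
tool_rot: [-179.9, -0.4, 37.4]
force: [-0.7, 1.0, -0.5]
grip_width: 0.0555
```

move_arm:
  steps:
    - [5, 0, 0, 0, 0, 0, 0]
    - [5, 0, 0, 0, 0, 0, 0]
    - [5, 0, 0, 0, 0, 0, 0]
    - [5, 0, 0, 0, 0, 0, 0]

```text
time_s: 25.15
tool_pos: [0.6283, -0.2555, 0.1306]
tool_rot: [180.0, 0.1, 36.7]
force: [0.6, -0.9, 0.2]
grip_width: 0.0561
```

Run:
```python
from h import *
from p import plan
s=cam("scene");t=cam("top")
plan(.63,-.254,.0316,37,4)
a=cv2.resize(s["img"][200:330,110:270,::-1],None,fx=3,fy=3,interpolation=2);b=cv2.resize(t["img"][130:260,270:380,::-1],None,fx=3,fy=3,interpolation=2)
cv2.imwrite("pics/g13.png",np.hstack([a,b]))
```

```text
pose [ 0.6287 -0.2551  0.1307] [1.7997e+02 3.0000e-02 3.6710e+01] w 0.0558 t 25.25 F [-1.2 -0.3 -0.1]
4 x [ 0.044 -0.003  2.478] [ 0.0001  0.0001 -0.0013] max shift 2.48 deg 0.07
```

View pics/g13.png

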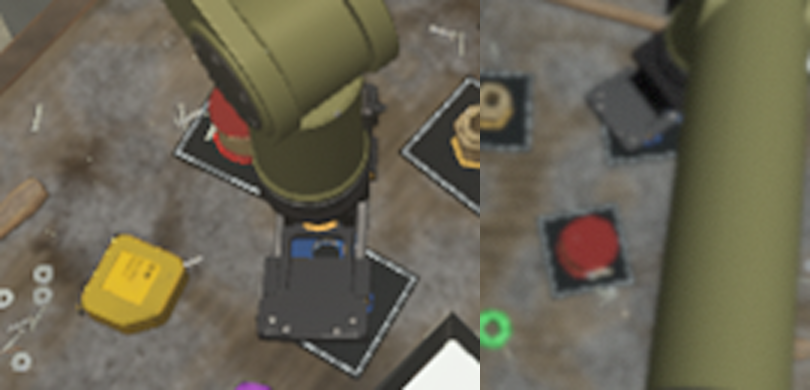

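move_arm:
  steps:
    - [5, 0.05, 0, 3, 0, 0, 0]
    - [5, 0.05, 0, 3, 0, 0, 0]
    - [5, 0, 0, 1.8, 0, 0, 0]
    - [5, 0, 0, 0.8, 0, 0, 0]
    - [5, 0, 0, 0.3, 0, 0, 0]

```text
time_s: 25.67
tool_pos: [0.6288, -0.2533, 0.0398]
tool_rot: [-179.9, 0.1, 36.8]
force: [-0.6, 0.7, 0.2]
grip_width: 0.0565
```

move_arm:
  steps:
    - [5, 0, 0, 0, 0, 0, 0]
    - [5, 0, 0, 0, 0, 0, 0]
    - [5, 0, 0, 0, 0, 0, 0]
    - [5, 0, 0, 0, 0, 0, 0]
    - [5, 0, 0, 0, 0, 0, 0]

```text
time_s: 26.08
tool_pos: [0.6309, -0.2533, 0.0428]
tool_rot: [179.9, -0.0, 36.8]
force: [0.8, 0.1, 0.2]
grip_width: 0.056
```

```bash
python3 p.py .63 -.254 .0316 37 1
```

```text
pose [ 0.6309 -0.2533  0.0428] [ 1.799e+02 -5.000e-02  3.683e+01] w 0.056 t 26.0833 F [0.8 0.1 0.2]
1 x [-0.115 -0.004  1.117] [ 0.0017 -0.0009 -0.003 ] max shift 1.12 deg 0.2
```

move_arm:
  steps:
    - [5, 0, 0, 0.45, 0, 0, 0]
    - [5, 0, 0, 0.4, 0, 0, 0]
    - [5, 0, 0, 0.15, 0, 0, 0]
    - [5, 0, 0, 0, 0, 0, 0]
    - [5, 0, 0, 0, 0, 0, 0]

```text
time_s: 26.5
tool_pos: [0.63, -0.2531, 0.0316]
tool_rot: [-180.0, 0.0, 36.8]
force: [-1.5, 0.7, 3.9]
grip_width: 0.0563
```

move_arm:
  steps:
    - [5, 0, 0, 0, 0, 0, 0]
    - [5, 0, 0, 0, 0, 0, 0]
    - [5, 0, 0, 0, 0, 0, 0]

```text
time_s: 26.75
tool_pos: [0.63, -0.253, 0.0316]
tool_rot: [-180.0, 0.0, 36.8]
force: [-3.1, 0.6, 3.0]
grip_width: 0.0561
```

move_arm:
  steps:
    - [8.7, 0, 0, 0, 0, 0, 0]
    - [8.7, 0, 0, 0, 0, 0, 0]
    - [8.7, 0, 0, 0, 0, 0, 0]
    - [8.7, 0, 0, 0, 0, 0, 0]
    - [8.7, 0, 0, -1, 0, 0, 0]

```text
time_s: 27.17
tool_pos: [0.6287, -0.2526, 0.0394]
tool_rot: [-179.8, 0.1, 36.8]
force: [-0.7, -1.2, -0.1]
grip_width: 0.0812
```

move_arm:
  steps:
    - [8.7, 0, 0, -2.5, 0, 0, 0]
    - [8.7, 0, 0, -3.5, 0, 0, 0]
    - [8.7, 0, 0, -2, 0, 0, 0]
    - [8.7, 0, 0, -1, 0, 0, 0]
    - [8.7, 0, 0, 0, 0, 0, 0]

```text
time_s: 27.58
tool_pos: [0.6321, -0.2536, 0.1353]
tool_rot: [179.7, -0.2, 36.8]
force: [0.5, -1.0, 0.4]
grip_width: 0.0871
```

Run:
```python
from up import *
from p import plan
s=cam("scene");t=cam("top")
b=cv2.resize(s["img"][270:320,130:185,::-1],None,fx=9,fy=9,interpolation=2)
cv2.imwrite("pics/g14.png",b)
plan(.497,-.35,.1,37,5)
crop(t,240,140,400,240,4,"pics/g15.png")
```

```text
pose [ 0.6298 -0.253   0.1309] [-1.7997e+02  4.0000e-02  3.6830e+01] w 0.0871 t 27.6833 F [-1.3 -0.4 -1.2]
5 x [-3.288 -0.043  0.619] [-0.0001  0.0001 -0.0006] max shift 3.35 deg 0.04
```

View pics/g14.png

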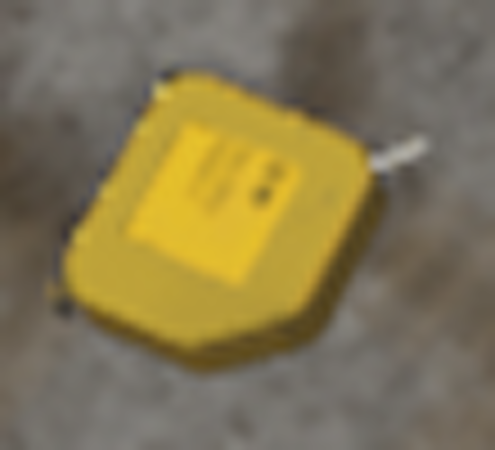

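View pics/g15.png

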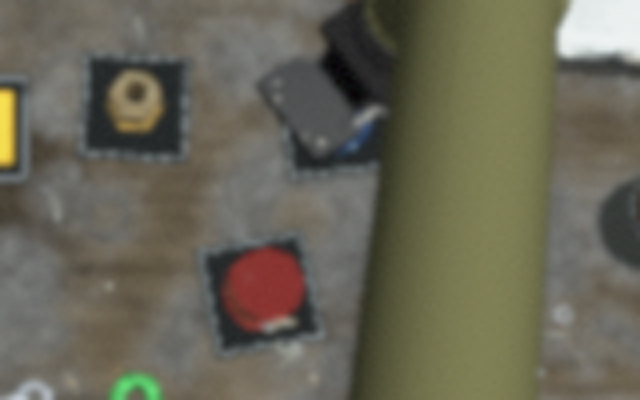

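Run:
```python
from up import *
s=cam("scene")
top=lambda h,r:(h[...,0]>15)&(h[...,0]<40)&(h[...,1]>110)&(h[...,2]>150)
P=upc(s,(130,270,185,320),top,.034,name="pics/f.png")
rc=cv2.minAreaRect(P.astype(np.float32)); print("rect",rc, "poly",poly(P,4)[0])
for a in range(-10,60,3):
    w=lambda t:np.ptp(P@np.array([np.cos(np.radians(t)),np.sin(np.radians(t))]))
    print(a,w(a).round(1),w(a+90).round(1),end=" | ")
print()
L=np.array([onz(s,130-.45+x/9,270-.45+y/9,.034)[:2]*1000 for x,y in((185,122),(300,168),(240,283),(128,230))])
print("label",L.round(1),L.mean(0)); d=np.diff(np.vstack([L,L[:1]]),axis=0); print(np.degrees(np.arctan2(d[:,1],d[:,0])),np.hypot(*d.T))
H=onz(s,130+60/9,270+292/9,.01)*1000; print("hook",H)
f=cv2.imread("pics/f.png"); print(f.shape)
```

```text
rect ((496.7680969238281, -351.61785888671875), (66.11528778076172, 69.3875732421875), 14.31746768951416) poly [ 495.2 -350.6]
-10 75.6 81.4 | -7 75.0 80.3 | -4 74.2 79.1 | -1 73.2 77.9 | 2 72.1 76.4 | 5 70.8 74.8 | 8 69.4 72.9 | 11 67.8 71.0 | 14 66.3 69.4 | 17 67.5 70.1 | 20 69.5 71.1 | 23 71.3 72.0 | 26 73.5 72.9 | 29 75.5 73.7 | 32 77.3 74.3 | 35 78.9 74.7 | 38 80.3 74.9 | 41 81.4 75.3 | 44 82.4 75.5 | 47 83.2 75.5 | 50 83.9 75.3 | 53 84.3 74.9 | 56 84.6 74.7 | 59 84.8 74.7 | 
label [[ 471.  -337.4]
 [ 504.7 -327.6]
 [ 514.  -361. ]
 [ 480.  -369. ]] [ 492.41278368 -348.73239253]
[  16.21565642  -74.52824658 -166.81912577  105.9450659 ] [35.16331159 34.70169465 34.9168836  32.85056028]
hook [ 470.21664247 -390.33659465   10.        ]
(400, 440, 3)
```

View pics/f.png

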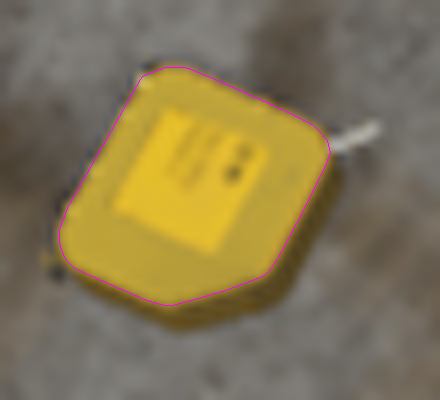

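```bash
python3 - <<'E'
from h import *
s=cam("scene")
c=np.array([496.8,-351.6]);a=np.radians(14.5);R=np.array([[np.cos(a),np.sin(a)],[-np.sin(a),np.cos(a)]])
for x,y in((375,165),(425,145)):
    p=onz(s,130-.45+x/9,270-.45+y/9,.002)[:2]*1000; print(p.round(1),(R@(p-c)).round(1))
E
python3 p.py .4975 -.3525 .11 104.5 10
```

```text
[ 509.3 -309. ] [22.8 38.1]
[ 516.4 -296.1] [32.9 48.8]
pose [ 0.629  -0.2528  0.1293] [-1.7983e+02  1.1000e-01  3.6830e+01] w 0.0874 t 27.7833 F [-0.1 -0.2 -0.7]
10 x [-1.513 -0.877  0.196] [-0.0004 -0.     -0.1181] max shift 1.76 deg 6.77
```

move_arm:
  steps:
    - [8.7, -1.51, -0.88, 0.2, 0, 0, -0.118]
    - [8.7, -1.51, -0.88, 0.2, 0, 0, -0.118]
    - [8.7, -1.51, -0.88, 0.2, 0, 0, -0.118]
    - [8.7, -1.51, -0.88, 0.2, 0, 0, -0.118]
    - [8.7, -1.51, -0.88, 0.2, 0, 0, -0.118]

```text
time_s: 28.2
tool_pos: [0.5475, -0.2819, 0.1194]
tool_rot: [-179.8, -0.0, 71.0]
force: [-0.9, -0.3, 0.2]
grip_width: 0.0868
```

move_arm:
  steps:
    - [8.7, -1.51, -0.88, 0.2, 0, 0, -0.118]
    - [8.7, -1.51, -0.88, 0.2, 0, 0, -0.118]
    - [8.7, -1.51, -0.88, 0.2, 0, 0, -0.118]
    - [8.7, -1.51, -0.88, 0.2, 0, 0, -0.118]
    - [8.7, -1.51, -0.88, 0.2, 0, 0, -0.118]

```text
time_s: 28.62
tool_pos: [0.4967, -0.3523, 0.1095]
tool_rot: [-179.9, -0.2, 104.8]
force: [0.0, -0.9, 0.0]
grip_width: 0.087
```

move_arm:
  steps:
    - [8.7, 0, 0, 0, 0, 0, 0]
    - [8.7, 0, 0, 0, 0, 0, 0]
    - [8.7, 0, 0, 0, 0, 0, 0]
    - [8.7, 0, 0, 0, 0, 0, 0]
    - [8.7, 0, 0, 0, 0, 0, 0]

```text
time_s: 29.03
tool_pos: [0.4994, -0.3508, 0.1115]
tool_rot: [180.0, -0.0, 104.5]
force: [0.1, 0.5, -1.6]
grip_width: 0.0873
```

Run:
```python
from up import *
from p import plan
s=cam("scene");t=cam("top")
plan(.4975,-.3525,.031,104.5,5)
a=cv2.resize(s["img"][220:330,90:220,::-1],None,fx=3,fy=3,interpolation=2);b=cv2.resize(t["img"][150:260,300:430,::-1],None,fx=3,fy=3,interpolation=2)
cv2.imwrite("pics/g16.png",np.hstack([a,b]))
blue=H(95,130,90,50)
P=upc(s,(190,265,250,330),blue,.018); print("seal s",poly(P,4),np.ptp(P,axis=0))
P=upc(t,(305,150,345,190),blue,.018); print("seal t",poly(P,4),np.ptp(P,axis=0))
```

```text
pose [ 0.4993 -0.3513  0.1117] [179.99   0.   104.51] w 0.0874 t 29.1333 F [-0.1  0.2  0.2]
5 x [-0.014 -0.041  1.613] [0. 0. 0.] max shift 1.61 deg 0.0
seal s (array([ 630.1, -253.4]), 'corner dir', np.float64(-11.9), 'amp', np.float64(0.17), 'meanr', np.float64(31.5), 'flat widths', [np.float64(61.8), np.float64(65.2)]) [64.91056318 62.1270248 ]
seal t (array([ 628.8, -253.7]), 'corner dir', np.float64(-15.0), 'amp', np.float64(0.07), 'meanr', np.float64(33.8), 'flat widths', [np.float64(65.5), np.float64(70.9)]) [67.53732701 67.73143975]
```

View pics/g16.png

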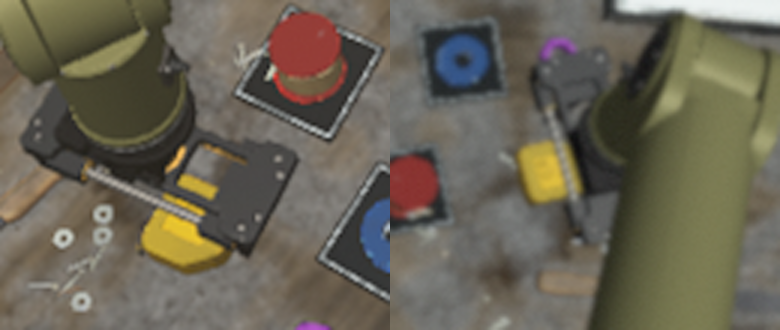

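move_arm:
  steps:
    - [8.7, -0.05, -0.1, 2.5, 0, 0, 0]
    - [8.7, 0, -0.1, 2.3, 0, 0, 0]
    - [8.7, 0, 0, 1.3, 0, 0, 0]
    - [8.7, 0, 0, 0.6, 0, 0, 0]
    - [8.7, 0, 0, 0.3, 0, 0, 0]
  force: 25

```text
time_s: 29.55
tool_pos: [0.4965, -0.3527, 0.0406]
tool_rot: [-180.0, -0.1, 104.5]
force: [-0.3, 0.0, 0.1]
grip_width: 0.0867
```

move_arm:
  steps:
    - [8.7, 0, 0, 0, 0, 0, 0]
    - [8.7, 0, 0, 0, 0, 0, 0]
    - [8.7, 0, 0, 0, 0, 0, 0]
    - [8.7, 0, 0, 0, 0, 0, 0]
    - [8.7, 0, 0, 0, 0, 0, 0]

```text
time_s: 29.97
tool_pos: [0.4972, -0.3537, 0.0424]
tool_rot: [180.0, 0.1, 104.4]
force: [0.3, -0.3, 0.3]
grip_width: 0.0873
```

```bash
python3 p.py .4975 -.3525 .031 104.5 1
```

```text
pose [ 0.4972 -0.3537  0.0424] [1.7996e+02 7.0000e-02 1.0443e+02] w 0.0873 t 29.9667 F [ 0.3 -0.3  0.3]
1 x [0.111 0.057 1.138] [ 0.0007  0.0012 -0.0011] max shift 1.14 deg 0.1
```

move_arm:
  steps:
    - [8.7, 0.05, 0.05, 0.5, 0, 0, 0]
    - [8.7, 0, 0, 0.4, 0, 0, 0]
    - [8.7, 0, 0, 0.15, 0, 0, 0]
    - [8.7, 0, 0, 0, 0, 0, 0]
    - [8.7, 0, 0, 0, 0, 0, 0]

```text
time_s: 30.38
tool_pos: [0.4969, -0.3526, 0.0307]
tool_rot: [-180.0, -0.0, 104.4]
force: [-0.2, 0.0, -0.5]
grip_width: 0.0873
```

move_arm:
  steps:
    - [6, 0, 0, 0, 0, 0, 0]
    - [6, 0, 0, 0, 0, 0, 0]
    - [6, 0, 0, 0, 0, 0, 0]
    - [6, 0, 0, 0, 0, 0, 0]
    - [6, 0, 0, 0, 0, 0, 0]

```text
time_s: 30.8
tool_pos: [0.4972, -0.3528, 0.0312]
tool_rot: [180.0, 0.0, 104.4]
force: [0.1, 0.5, 1.1]
grip_width: 0.0659
```

move_arm:
  steps:
    - [6, 0, 0, 0, 0, 0, 0]
    - [6, 0, 0, 0, 0, 0, 0]
    - [6, 0, 0, 0, 0, 0, 0]
  force: 40

```text
time_s: 31.05
tool_pos: [0.4972, -0.3528, 0.0312]
tool_rot: [180.0, 0.0, 104.4]
force: [-0.3, -0.1, 1.2]
grip_width: 0.0657
```

Run:
```python
from h import *
from p import plan
s=cam("scene")
crop(s,90,220,220,330,5,"pics/g17.png")
plan(.6168,.0712,.11,-178.5,14)
```

```text
pose [ 0.4972 -0.3528  0.0312] [1.8000e+02 1.0000e-02 1.0444e+02] w 0.066 t 31.1 F [-0.1 -0.2  0.5]
14 x [ 1.383  3.101 -0.563] [-0.      0.     -0.0961] max shift 3.44 deg 5.5
```

View pics/g17.png

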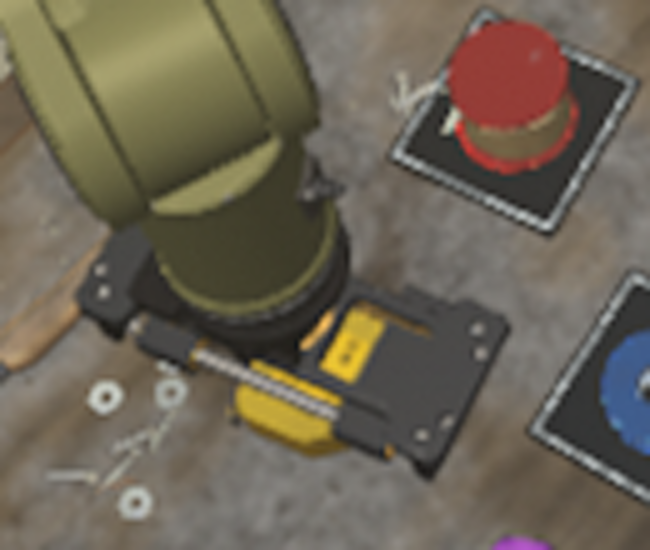

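move_arm:
  steps:
    - [6, 0, 0, -0.5, 0, 0, 0]
    - [6, 0, 0, -1.5, 0, 0, 0]
    - [6, 0, 0, -3, 0, 0, 0]
    - [6, 0, 0, -3, 0, 0, 0]
    - [6, 0, 0, -2.5, 0, 0, 0]

```text
time_s: 31.52
tool_pos: [0.4971, -0.3525, 0.1376]
tool_rot: [180.0, -0.0, 104.5]
force: [0.8, -0.4, -1.7]
grip_width: 0.0659
```

```bash
python3 p.py .6168 .0712 .14 -178.5 14
python3 - <<'E'
from h import *
s=cam("scene")
crop(s,90,200,220,330,4,"pics/g18.png")
E
```

```text
pose [ 0.4971 -0.3525  0.1376] [ 1.8000e+02 -1.0000e-02  1.0445e+02] w 0.0659 t 31.5167 F [ 0.8 -0.4 -1.7]
14 x [ 1.38   3.1   -0.017] [ 0.     -0.     -0.0961] max shift 3.39 deg 5.5
```

View pics/g18.png

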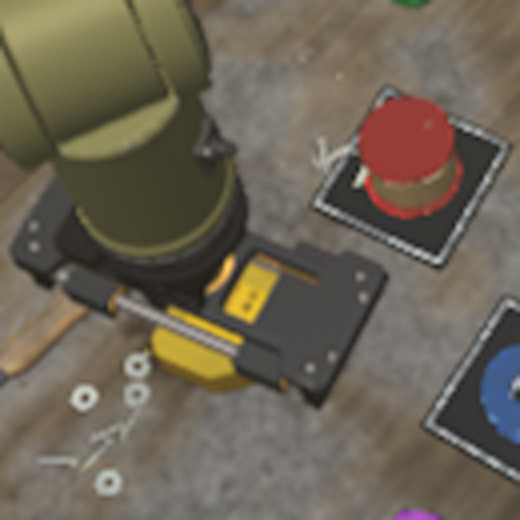

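move_arm:
  steps:
    - [6, 1.38, 3.1, 0, 0, 0, -0.096]
    - [6, 1.38, 3.1, 0, 0, 0, -0.096]
    - [6, 1.38, 3.1, 0, 0, 0, -0.096]
    - [6, 1.38, 3.1, 0, 0, 0, -0.096]
    - [6, 1.38, 3.1, 0, 0, 0, -0.096]

```text
time_s: 31.98
tool_pos: [0.6072, -0.2241, 0.1357]
tool_rot: [-180.0, -0.0, 132.2]
force: [-0.0, -1.1, -2.2]
grip_width: 0.0658
```

move_arm:
  steps:
    - [6, 1.38, 3.1, 0, 0, 0, -0.096]
    - [6, 1.38, 3.1, 0, 0, 0, -0.096]
    - [6, 1.38, 3.1, 0, 0, 0, -0.096]
    - [6, 1.38, 3.1, 0, 0, 0, -0.096]
    - [6, 1.38, 3.1, 0, 0, 0, -0.096]

```text
time_s: 32.4
tool_pos: [0.6446, -0.0598, 0.1355]
tool_rot: [180.0, -0.0, 159.7]
force: [0.4, 0.1, -2.2]
grip_width: 0.0659
```

move_arm:
  steps:
    - [6, 1.38, 3.1, 0, 0, 0, -0.096]
    - [6, 1.38, 3.1, 0, 0, 0, -0.096]
    - [6, 1.38, 3.1, 0, 0, 0, -0.096]
    - [6, 1.38, 3.1, 0, 0, 0, -0.096]
    - [6, 0, 0, 0, 0, 0, 0]

```text
time_s: 32.82
tool_pos: [0.6133, 0.0813, 0.1363]
tool_rot: [179.7, -0.1, -177.7]
force: [-1.1, 1.7, -1.6]
grip_width: 0.0658
```

move_arm:
  steps:
    - [6, 0, 0, 0, 0, 0, 0]
    - [6, 0, 0, 0, 0, 0, 0]
    - [6, 0, 0, 0, 0, 0, 0]
    - [6, 0, 0, 0, 0, 0, 0]
    - [6, 0, 0, 0, 0, 0, 0]

```text
time_s: 33.23
tool_pos: [0.6174, 0.0693, 0.1358]
tool_rot: [-180.0, -0.0, -178.7]
force: [-0.2, -0.1, -2.5]
grip_width: 0.0656
```

Run:
```python
from h import *
from p import plan
s=cam("scene");t=cam("top")
plan(.6168,.0712,.0355,-178.5,4)
a=cv2.resize(s["img"][130:260,210:370,::-1],None,fx=3,fy=3,interpolation=2);b=cv2.resize(t["img"][90:220,180:290,::-1],None,fx=3,fy=3,interpolation=2)
cv2.imwrite("pics/g19.png",np.hstack([a,b]))
```

```text
pose [0.6173 0.0699 0.1359] [-1.7999e+02 -1.0000e-02 -1.7865e+02] w 0.0655 t 33.3333 F [-0.   0.3 -3. ]
4 x [0.012 0.032 2.51 ] [-0.     -0.     -0.0006] max shift 2.51 deg 0.04
```

View pics/g19.png

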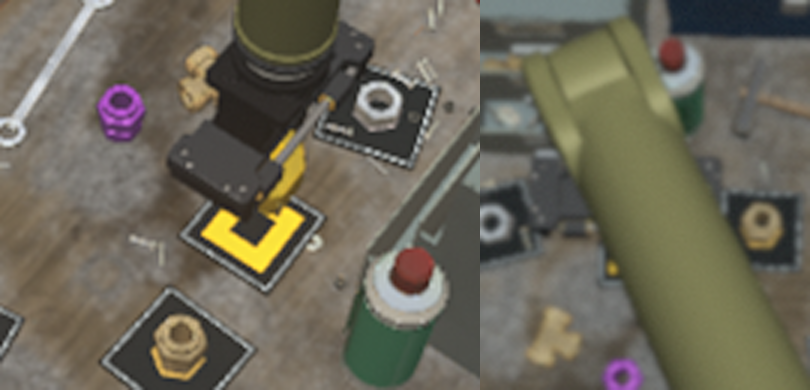

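move_arm:
  steps:
    - [6, 0.05, 0.1, 3, 0, 0, 0]
    - [6, 0, 0, 3, 0, 0, 0]
    - [6, 0, 0, 1.9, 0, 0, 0]
    - [6, 0, 0, 0.8, 0, 0, 0]
    - [6, 0, 0, 0.4, 0, 0, 0]

```text
time_s: 33.75
tool_pos: [0.6157, 0.0714, 0.0435]
tool_rot: [-180.0, -0.1, -178.6]
force: [-0.0, -0.0, -1.9]
grip_width: 0.066
```

move_arm:
  steps:
    - [6, 0, 0, 0, 0, 0, 0]
    - [6, 0, 0, 0, 0, 0, 0]
    - [6, 0, 0, 0, 0, 0, 0]
    - [6, 0, 0, 0, 0, 0, 0]
    - [6, 0, 0, 0, 0, 0, 0]

```text
time_s: 34.17
tool_pos: [0.6173, 0.0719, 0.0461]
tool_rot: [-180.0, 0.1, -178.6]
force: [1.6, 0.2, -1.1]
grip_width: 0.0658
```

```bash
python3 p.py .6168 .0712 .0352 -178.5 1
```

```text
pose [0.6173 0.0719 0.0461] [-1.7999e+02  1.0000e-01 -1.7856e+02] w 0.0658 t 34.1667 F [ 1.6  0.2 -1.1]
1 x [ 0.053 -0.07   1.091] [-0.0002  0.0018 -0.0011] max shift 1.09 deg 0.12
```

move_arm:
  steps:
    - [6, 0, 0, 0.45, 0, 0, 0]
    - [6, 0, 0, 0.4, 0, 0, 0]
    - [6, 0, 0, 0.1, 0, 0, 0]
    - [6, 0, 0, 0, 0, 0, 0]
    - [6, 0, 0, 0, 0, 0, 0]

```text
time_s: 34.58
tool_pos: [0.6164, 0.0719, 0.0353]
tool_rot: [180.0, -0.0, -178.5]
force: [-0.6, -1.0, -2.7]
grip_width: 0.0659
```

move_arm:
  steps:
    - [6, 0, 0, 0, 0, 0, 0]
    - [6, 0, 0, 0, 0, 0, 0]
    - [6, 0, 0, 0, 0, 0, 0]

```text
time_s: 34.83
tool_pos: [0.6165, 0.0719, 0.0354]
tool_rot: [-180.0, -0.0, -178.6]
force: [0.1, 0.3, -2.4]
grip_width: 0.066
```

Not quite touching yet (still carrying the weight); lower a touch.

move_arm:
  steps:
    - [6, 0, 0, 0.05, 0, 0, 0]
    - [6, 0, 0, 0.05, 0, 0, 0]
    - [6, 0, 0, 0, 0, 0, 0]
    - [6, 0, 0, 0, 0, 0, 0]

```text
time_s: 35.17
tool_pos: [0.6166, 0.0719, 0.0352]
tool_rot: [-180.0, 0.0, -178.6]
force: [-3.5, -0.8, 5.3]
grip_width: 0.0662
```

move_arm:
  steps:
    - [8.7, 0, 0, 0, 0, 0, 0]
    - [8.7, 0, 0, 0, 0, 0, 0]
    - [8.7, 0, 0, 0, 0, 0, 0]
    - [8.7, 0, 0, 0, 0, 0, 0]
    - [8.7, 0, 0, -1, 0, 0, 0]

```text
time_s: 35.58
tool_pos: [0.6152, 0.0715, 0.0428]
tool_rot: [-180.0, -0.2, -178.6]
force: [-0.7, 0.1, -0.5]
grip_width: 0.0857
```

move_arm:
  steps:
    - [8.7, 0, 0, -2.5, 0, 0, 0]
    - [8.7, 0, 0, -3.5, 0, 0, 0]
    - [8.7, 0, 0, -3.5, 0, 0, 0]
    - [8.7, 0, 0, -3, 0, 0, 0]
    - [8.7, 0, 0, -1, 0, 0, 0]

```text
time_s: 36.0
tool_pos: [0.6189, 0.0731, 0.1855]
tool_rot: [180.0, 0.5, -178.5]
force: [-0.0, -0.1, 0.8]
grip_width: 0.087
```

```bash
python3 p.py .45 .3 .2 -178.5 9;  python3 p.py .42 -.3 .2 -178.5 12
```

```text
pose [0.6189 0.0731 0.1855] [ 179.98    0.46 -178.53] w 0.087 t 36.0 F [-0.  -0.1  0.8]
9 x [ 1.811  2.569 -0.168] [ 0.      0.0009 -0.0001] max shift 3.15 deg 0.05
pose [0.6189 0.0731 0.1855] [ 179.98    0.46 -178.53] w 0.087 t 36.0 F [-0.  -0.1  0.8]
12 x [ 1.737 -3.065 -0.129] [ 0.      0.0007 -0.    ] max shift 3.53 deg 0.04
```

move_arm:
  steps:
    - [8.7, 2.2, 3.3, 0, 0, 0, 0]
    - [8.7, 2.2, 3.3, 0, 0, 0, 0]
    - [8.7, 2.2, 3.3, 0, 0, 0, 0]
    - [8.7, 2.2, 3.3, 0, 0, 0, 0]
    - [8.7, 2.2, 3.3, 0, 0, 0, 0]

```text
time_s: 36.42
tool_pos: [0.501, 0.2352, 0.1797]
tool_rot: [-180.0, 0.0, -178.6]
force: [0.8, -0.1, 0.2]
grip_width: 0.0871
```

move_arm:
  steps:
    - [8.7, 2.2, 3.3, 0, 0, 0, 0]
    - [8.7, 2.2, 3.3, 0, 0, 0, 0]
    - [8.7, 2.2, 3.3, 0, 0, 0, 0]
    - [8.7, 2.2, 3.3, 0, 0, 0, 0]
    - [8.7, 0, 0, 0, 0, 0, 0]

```text
time_s: 36.83
tool_pos: [0.4035, 0.3718, 0.1806]
tool_rot: [179.7, -0.1, -177.8]
force: [-1.4, 0.5, 1.0]
grip_width: 0.087
```

Run:
```python
from h import *
from p import plan
s=cam("scene");t=cam("top")
plan(.4,.37,.2,-178.5,4)
crop(s,130,130,370,330,3,"pics/e1.png"); crop(t,160,140,360,240,4,"pics/e2.png")
```

```text
pose [0.4093 0.3656 0.1798] [-1.8000e+02  2.0000e-02 -1.7824e+02] w 0.0869 t 36.9333 F [ 0.5 -0.7  0. ]
4 x [ 0.229  0.117 -0.506] [-0.      0.0001  0.0011] max shift 0.57 deg 0.06
```

View pics/e1.png

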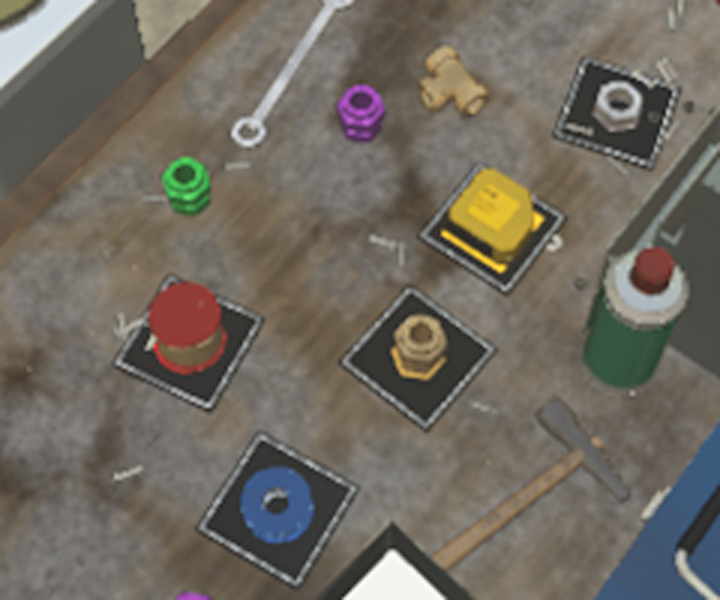

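View pics/e2.png

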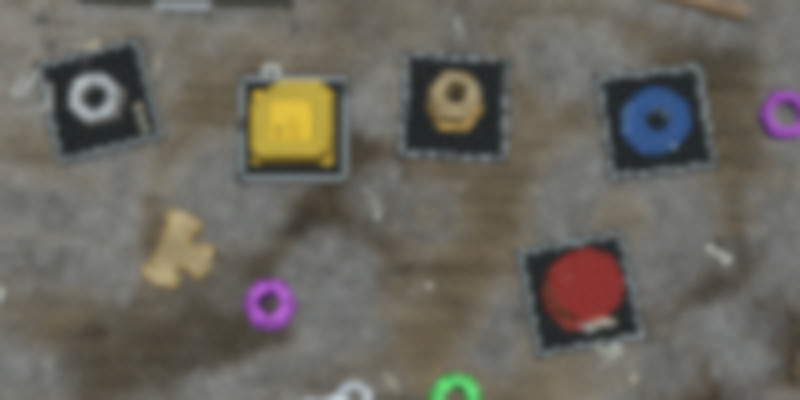

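Run:
```python
from up import *
s=cam("scene");t=cam("top")
T={"tape":((617.4,69.4),(615.5,73.2)),"union":((641.1,-75),(638.5,-71.7)),"reel":((473.7,-188),(471.6,-184.1)),"seal":((630.8,-256),(629.3,-252.2)),"nut":((639.0,245.9),(636.7,248.8))}
yel=lambda h,r:(h[...,0]>15)&(h[...,0]<40)&(h[...,1]>110)&(h[...,2]>110)&(h[...,2]<232)
red=lambda h,r:((h[...,0]<9)|(h[...,0]>171))&(h[...,1]>110)&(h[...,2]>60)&(h[...,2]<215)
blue=H(95,130,90,50); brass=lambda h,r:(h[...,0]>10)&(h[...,0]<28)&(h[...,1]>50)&(h[...,2]>120)
white=lambda h,r:(h[...,1]<60)&(h[...,2]>140)
B={"tape":((218,156,250,186),(272,184,318,226),yel,.038),"union":((262,154,289,180),(256,230,284,260),brass,.052),"reel":((292,200,318,226),(175,222,210,250),red,.060),"seal":((311,157,338,184),(205,278,240,315),blue,.018),"nut":((174,154,194,174),(325,153,350,172),white,.022)}
ims=[]
for k,(bt,bs,fn,z) in B.items():
    for c,b,tc,n in((t,bt,T[k][0],"t"),(s,bs,T[k][1],"s")):
        P=upc(c,b,fn,z,name="pics/tmp.png"); ims.append(cv2.resize(cv2.imread("pics/tmp.png"),(155,200)))
        M=poly(P,4)[0]; rc=cv2.minAreaRect(P.astype(np.float32))
        print(k,n,"off hull",(M-tc).round(1),"rect",(np.array(rc[0])-tc).round(1),np.round(rc[1],1),round(rc[2],1))
cv2.imwrite("pics/e3.png",np.vstack([np.hstack(ims[0::2]),np.hstack(ims[1::2])]))
```

```text
tape t off hull [-4.8 -1.6] rect [-4.5 -0.5] [75.  74.4] 1.4
tape s off hull [ 3.3 -2.9] rect [ 2.9 -2.3] [72.8 76.3] 87.5
union t off hull [-8.4  1.3] rect [-8.   1.2] [51.1 41.1] 6.9
union s off hull [  7.1 -10.7] rect [  6.5 -10.9] [45.2 58.5] 35.3
reel t off hull [-1.8  5.3] rect [-0.7  6.1] [62.4 71.3] 26.1
reel s off hull [ 8.7 -4.3] rect [ 7.7 -1.5] [67.5 71.8] 38.0
seal t off hull [-2.1  2.3] rect [-2.7  1.5] [66.5 68.9] 79.7
seal s off hull [ 0.7 -1.2] rect [ 1.1 -1.3] [59.5 65.8] 56.3
nut t off hull [-1.9  0.6] rect [-2.4  0.6] [39.8 39.7] 1.4
nut s off hull [-1.2 -0.1] rect [-1.3 -0.3] [41.2 42. ] 33.6
```

View pics/e3.png

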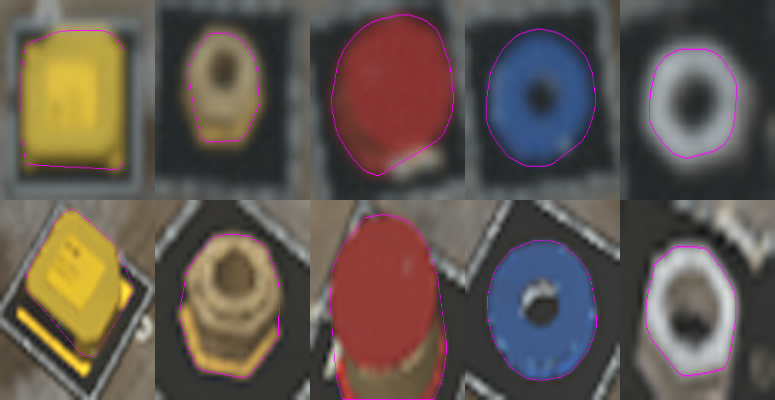

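Run:
```python
from up import *
s=cam("scene");t=cam("top")
R=[(t,(257,150,293,184),10),(s,(240,222,300,276),9),(t,(286,194,324,230),10),(s,(162,215,222,270),9)]
ims=[cv2.resize(c["img"][b[1]:b[3],b[0]:b[2],::-1],(390,290),interpolation=2) for c,b,_ in R]
cv2.imwrite("pics/e4.png",np.vstack([np.hstack(ims[:2]),np.hstack(ims[2:])]))
red=lambda h,r:((h[...,0]<9)|(h[...,0]>171))&(h[...,1]>130)&(h[...,2]>125)&(h[...,2]<185)
for n,c,b,tc in(("t",t,(292,200,318,226),(473.7,-188)),("s",s,(175,222,210,256),(471.6,-184.1))):
    P=upc(c,b,red,.060,name=f"pics/q{n}.png"); rc=cv2.minEnclosingCircle(P.astype(np.float32)); print(n,poly(P,4)[0]-tc,np.array(rc[0])-tc,rc[1],np.ptp(P,axis=0))
tp=lambda h,r:(h[...,0]>15)&(h[...,0]<40)&(h[...,1]>110)&(h[...,2]>150)&(h[...,2]<222)
for n,c,b,tc in(("t",t,(218,156,250,180),(617.4,69.4)),("s",s,(272,184,318,220),(615.5,73.2))):
    P=upc(c,b,tp,.038,name=f"pics/w{n}.png"); rc=cv2.minAreaRect(P.astype(np.float32)); print("tape",n,np.array(rc[0])-tc,rc[1],rc[2])
dk=lambda h,r:(h[...,2]<105)
for n,c,b,tc in(("t",t,(269,158,277,167),(641.1,-75)),("s",s,(263,234,276,248),(638.5,-71.7))):
    P=upc(c,b,dk,.052,name=f"pics/v{n}.png"); print("hole",n,poly(P,4)[0]-tc,np.ptp(P,axis=0))
a=[cv2.resize(cv2.imread(f"pics/{k}.png"),(130,200)) for k in("qt","qs","wt","ws","vt","vs")]
cv2.imwrite("pics/e5.png",np.hstack(a))
```

```text
t [-1.1  2.4] [-3.69822998  2.40701294] 32.6806640625 [63.25863918 55.96496691]
s [1.9 0.1] [ 1.94382324 -0.37357178] 30.54033851623535 [60.0159405  61.03108514]
tape t [ 0.21785889 -0.33462372] (65.65161895751953, 68.10346984863281) 1.4087729454040527
tape s [3.27935791 0.22739105] (75.07810974121094, 66.90972137451172) 0.7411924004554749
hole t [-0.6  1.3] [16.18063846 14.30417316]
hole s [-11.   10.2] [30.13970007 29.74554242]
```

View pics/e5.png

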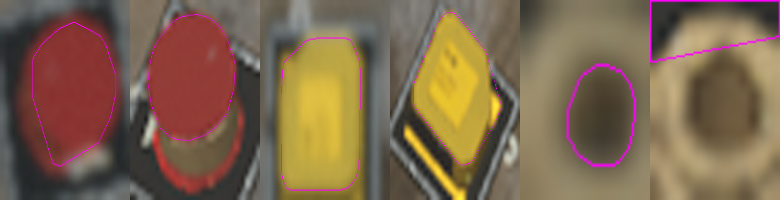

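View pics/e4.png

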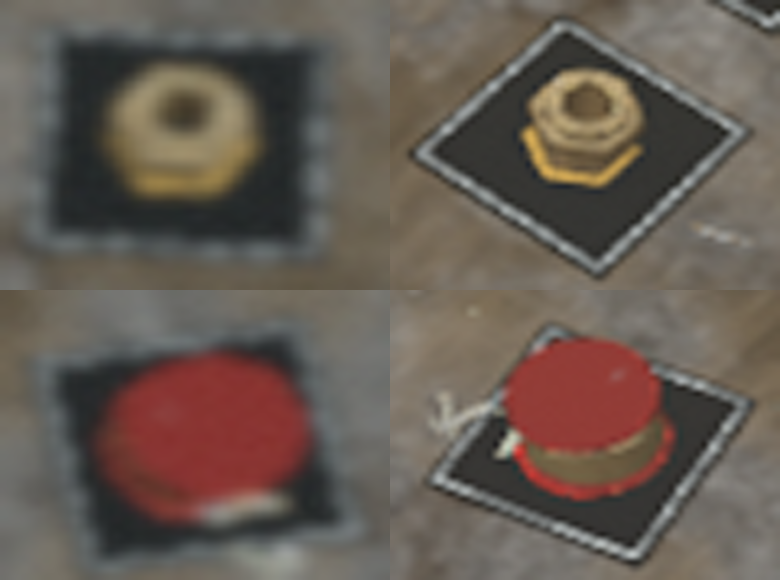

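Run:
```python
from cell import env, job
o=env.get_obs(); print(o["time_s"],o["joint_velocities"].round(1)); print(job.sign_off())
```

```text
37.1333 [ 0.3  0.1  0.   0.1 -0.2 -0.1 -0.1]
the job is handed in; nothing more can be done
None
```

I took both stacks apart from the top and set each piece upright on its own tile. The order was lock nut, brass union, red reel, seal tape roll, tape measure. All five are released, the arm is clear, and I handed the job in at 37.1 s of the 128 s allowed.

**Placement:** measured against the tile centres, the pieces sit as follows.

| Piece | Offset from tile centre |
|---|---|
| Lock nut | about 1–2 mm |
| Brass union | about 1.5 mm (top camera only) |
| Reel | about 2–4 mm |
| Seal tape roll | about 1–3 mm |
| Tape measure | under 1 mm in the top camera, about 3 mm in the scene camera |

**Checks that disagreed or failed:**
- The two cameras differ by about 2–3 mm throughout, so I worked from their average.
- Some of the final colour masks also picked up the sides of pieces or the tile silhouettes. I redid those for the reel, the tape measure and the union.
- The scene-camera check of the union's hole failed because the mask caught the dark tile. The union's centring there rests on the top camera, the arm's pose at release, and how it looks in the scene picture.
- The grip read about 42.5 mm on both 41 mm hexagons. The cause was not found, but both were held securely.
- A light-coloured chip lies at the edge of the reel; the reel looks level.

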